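# Load the cartridge reader

## Robot

A 6-joint arm with a two-finger parallel gripper is mounted at the origin on the work surface. World frame = base frame: x ahead of the robot, y to its left, z up, the work surface at z = 0. Lengths are in m, angles in degrees, forces in N, time in s.
With the tool pointing down it reaches from about 0.375 to 0.9 m from the base axis. Payload 3.1 kg.
Tool frame: the origin (TCP) lies between the finger pads; the fingertips stand 11 mm ahead of it and the grasp point (between the pads) lies 8 mm behind it; z points along the fingers, y is the direction in which the jaws open and shut (so a half turn about z gives the same grasp; the last joint's range is limited). The gripper opens to 87 mm and grips with 3 to 60 N. Pads are 19 mm wide; open, the fingers measure 117 mm over their backs; the gripper's body (75 mm by 190 mm) begins 51 mm behind the grasp point.
Start: joints at [-86.087, 30.224, 82.088, -0, 67.689, -10.227], TCP at [0.153, -0.606, 0.234] pointing down, gripper open.
Joint ranges: [-176.69, 176.69], [-43.24, 126.21], [12.49, 139.97], [-82, 262], [0, 151.66], [-163.58, 163.58]. Speed limits (degrees/s): [159.86, 159.86, 180, 180, 180, 180].

## Interface

Orientations are given as a 3x3 rotation matrix whose columns are the frame's x, y, z axes.
In Python, from rig import bot, vision gives the robot as it stands. The module is installed in compiled form; this text tells all that it offers.
- The arm moves only by the tool jog_arm, never from a script. Its argument "rows" is a list of rows, each an object with "dp": the shift along the tool's x, y, z in mm, a list of three; "turn": the turn, a rotation vector about the tool's x, y, z in degrees, a list of three; "grip": the opening, from 0 (shut) to 1 (fully open). A call has 1 to 10 rows; each row is the pose to reach, as a shift and turn from the pose commanded when the call began, along the tool's axes at that moment; what a row does not reach only later rows make up. A row lasts 1/10 s, in which the tool goes at most 50 mm and 8.59 degrees, less where a joint would pass 70% of its speed; a pose out of reach is approached as far as the arm can. A call with a gripper value outside its range is refused whole. The fingers move at their own pace and stop on an object; the grip force is fixed at half the most. Time passes only in rows, so rows that repeat a pose let the fingers close. It gives the time, the measured TCP pose, the force and the opening at its end, in the units of the state.
- bot.read_state(): the state, without advancing time (a new reading comes with each control period).
- vision.capture(name): name is "side" or "top"; returns (picture, depth): 400x640x3 uint8, red, green, blue; 400x640 float32, m along the optical axis (not along the pixel's ray), 0 where there is no reading.
- vision.camera_info(name): a dict with "vertical_fov" (degrees; the focal length in pixels is half the picture's height over the tangent of half this angle, whatever the lens; pixels are square), "cx", "cy" (the principal point, pixels), "k1" (the pictures are not rectified: a ray, as slopes to the right and down, at radius r is drawn at 1 + k1 r^2 times it, then the intrinsics apply), "position" and "rotation" of the camera in the world. Camera axes: x right, y down, z forward; pixel columns grow to the right and rows downward; lengths in m; the calibration is good to about 2 mm. A picture is of the moment at which its call begins. camera_info takes no time and is no camera call.
- bot.hand_in(): hands the job in, once; it reports no verdict.
The state is a dict: "time_s": time; "joint_positions": joint angles; "qvel": joint speeds; "tau": joint torques, N m; "position": TCP position; "tcp_rot": TCP orientation; "force": force on the tool from outside, world axes, zero at the start; "moment": the same for the moment, N m; "opening": opening from 0.0 (shut) to 1.0 (fully open).
Only numpy, scipy, OpenCV 4.12 (cv2) and the standard library are available. Lean on these libraries where they do the work, as an engineer would, in place of code of your own. Each camera call takes 0.05 s, during which the arm holds its last target.

## Task

Get the cartridge reader ready: seat the loading pan fully down on the reader's two pegs, and then get every cartridge into the pan, by emptying the tray into it and adding the ones lying loose on the bench. Once all are in, swing the reader head over the middle of the pan and leave it there; the empty tray must finally stand flat on its mat again, and the bystanding rack, bottle and glove box must stay where they are.

Things in the scene. Friction and masses are not known exactly. Their poses are not given: they have to be found in the camera images.
- reader: white fixed bench reader, a block 240 (x) x 160 (y) x 40 high with a side extension to y = -165; origin at the centre of its underside on the bench. Two upright steel pegs, 12 in diameter, 18 high with tapered tips, stand on its top at x = -95 and x = +95, y = 0. A pillar 28 in diameter stands at y = -140 and carries the swing arm
- reader_seat (a point): centre of the reader's top face, midway between the pegs, 40 above the bench, axes as the reader: the pan's origin comes here when it is seated
- swing_hinge (a point): point on the vertical hinge axis of the swing arm, over the pillar, 160 above the bench
- reader_arm (a joint): angle of the stiff swing arm, rad: 0 = the head is over the middle of the reader's seat (it points along the reader's +y from the pillar), growing clockwise seen from above; runs from -0.5 to 2.6 and stays where it is left; it starts at 1.6 to 1.9, swung away to the far side. It takes about 3 N at the handle
- head_handle (a point): grip point of the head's handle: an upright black post 18 in diameter and 40 high on top of the white head, 140 from the hinge axis; this point is 204 above the bench, 15 below the post's top; the head below is 85 x 80, its top 179 and its underside 143 above the bench
- pan: grey loading pan, 350 g, origin at the centre of its underside. Floor plate 224 (x) x 142 (y) x 8 thick, with through holes 15 in diameter at x = -95 and +95, y = 0. Between them an open box, inside 150 (x) x 130 (y), walls 5 thick, rim 50 above the origin. Amid it a black square grip stem, 20 x 20, faces along x and y, top 85 above the origin. Fits either way round
- tray_mat: dark rubber mat fixed to the bench, 190 x 150 x 3, origin at the centre of its underside: the tray's place
- tray: smooth metal tray, 300 g, origin at the centre of its underside: 140 (x) x 100 (y), floor 4 thick, walls 28 high at the back (-x) and sides; its front (+x) is open, where pieces slide out when it is tipped. A bail handle spans it: a steel bar 14 x 14 along y at x = 0, centre 85 above the origin, on two side posts; pieces pass beneath
- tray_cart0: white plastic cartridge, a block 42 long (x) x 28 wide (y) x 20 high with a grey cap on top, 18 in diameter and 6 high (26 high in all); origin at the centre of its underside; 30 g. Starts in the tray; some of these are absent
- tray_cart1: white plastic cartridge, a block 42 long (x) x 28 wide (y) x 20 high with a grey cap on top, 18 in diameter and 6 high (26 high in all); origin at the centre of its underside; 30 g. Starts in the tray; some of these are absent
- tray_cart2: white plastic cartridge, a block 42 long (x) x 28 wide (y) x 20 high with a grey cap on top, 18 in diameter and 6 high (26 high in all); origin at the centre of its underside; 30 g. Starts in the tray; some of these are absent
- tray_cart3: white plastic cartridge, a block 42 long (x) x 28 wide (y) x 20 high with a grey cap on top, 18 in diameter and 6 high (26 high in all); origin at the centre of its underside; 30 g. Starts in the tray; some of these are absent
- loose_cart0: white plastic cartridge, a block 42 long (x) x 28 wide (y) x 20 high with a grey cap on top, 18 in diameter and 6 high (26 high in all); origin at the centre of its underside; 30 g. Starts lying on the bench; some of these are absent
- loose_cart1: white plastic cartridge, a block 42 long (x) x 28 wide (y) x 20 high with a grey cap on top, 18 in diameter and 6 high (26 high in all); origin at the centre of its underside; 30 g. Starts lying on the bench; some of these are absent
- loose_cart2: white plastic cartridge, a block 42 long (x) x 28 wide (y) x 20 high with a grey cap on top, 18 in diameter and 6 high (26 high in all); origin at the centre of its underside; 30 g. Starts lying on the bench; some of these are absent
- tube_rack: white sample tube rack, 50 x 200, 110 high with its tubes, origin at its underside; a bystander
- bottle: white bottle, 60 in diameter, 120 high, origin at its underside; a bystander
- glove_box: carton of gloves, 120 x 240 x 80 high, origin at its underside; a bystander
There are look-alikes about, which are no part of the job. There is more than one size of the tray_mat; the job needs the larger.

How it is judged:
By the outcome, as a careful person would: the job done as asked, in the order asked, and still so for the second after the job is handed in, with the robot touching nothing.
Of tray_cart0, tray_cart1, tray_cart2, tray_cart3 only 2 to 4 are there at a start; the rules pass over those that are not, and their reading is None.
Of loose_cart0, loose_cart1, loose_cart2 only 1 to 3 are there at a start; the rules pass over those that are not, and their reading is None.
At some moment in a run one of pan, tray, loose_cart0, loose_cart1, loose_cart2 may be knocked a few centimetres aside while the robot is not near it.
It also fails if it takes over 210 s, if anything falls off the work surface, if the arm or the gripper's body presses on something with over 40 N, if the wrist force passes 120 N, or if a joint passes its speed limit or range.

## Working session

There is one attempt and no reset: what is moved stays moved. The work goes in short steps, Python scripts to look and compute and a tool call to move; the robot and the scene stay as the last step left them, time stands still between calls to the robot, and variables do not carry over. Pictures are saved under pics/ and viewed, and the job is handed in when it is done.

Besides the shell and the picture viewer there is one more tool, called after "Request:" as name(argument=value, ...), one argument or row to a line, values as JSON. jog_arm: Moves the arm, as the interface text tells. Its arguments: {"type":"object","properties":{"rows":{"type":"array"}},"required":["rows"]}

```bash
mkdir -p pics; ls; cat > h.py <<'E'
import numpy as np, cv2
from rig import bot, vision
def shot(name, fn):
    im,d=vision.capture(name)
    cv2.imwrite('pics/'+fn+'.png',im[:,:,::-1]); np.save('pics/'+fn+'.npy',d); 
    return im,d
def cam(name):
    c=vision.camera_info(name); f=200/np.tan(np.radians(c['vertical_fov'])/2)
    return c,f
def ray(name,u,v):
    c,f=cam(name); k=c['k1']
    K=np.array([[f,0,c['cx']],[0,f,c['cy']],[0,0,1]])
    p=np.array([(u-c['cx'])/f,(v-c['cy'])/f]); q=p.copy()
    for _ in range(20): q=p/(1+k*(q@q))
    return np.array(c['position']),np.array(c['rotation'])@np.array([q[0],q[1],1.])
def plane(name,u,v,z):
    o,d=ray(name,u,v); return o+d*(z-o[2])/d[2]
def dep(name,D,u,v):
    o,d=ray(name,u,v); return o+d*D[int(round(v)),int(round(u))]
def cloud(name,D):
    c,f=cam(name); k=c['k1']; V,U=np.mgrid[:400,:640]
    p=np.stack([(U-c['cx'])/f,(V-c['cy'])/f],-1); q=p.copy()
    for _ in range(20): q=p/(1+k*(q**2).sum(-1,keepdims=True))
    r=np.concatenate([q,np.ones((400,640,1))],-1)*D[...,None]
    return r@np.array(c['rotation']).T+np.array(c['position'])
def proj(name,P):
    c,f=cam(name); x=np.array(c['rotation']).T@(np.array(P)-c['position']); q=x[:2]/x[2]; q=q*(1+c['k1']*(q@q)); return q*f+[c['cx'],c['cy']]
E
python3 - <<'E'
from h import *
for n in('top','side'):
    print(vision.camera_info(n)); shot(n,n+'0')
s=bot.read_state(); print(s['time_s'],s['position'],s['tcp_rot'],s['force'],s['opening'])
E
```

```text
pics
{'vertical_fov': 54.95434205480173, 'cx': 316.8568000987479, 'cy': 199.95200344914818, 'k1': -0.08355934017871282, 'position': array([0.32493886, 0.0018552 , 1.11579083]), 'rotation': array([[ 0.00362744, -0.98288598,  0.18417922],
       [-0.99994913, -0.0018317 ,  0.00991912],
       [-0.009412  , -0.18420583, -0.98284263]])}
{'vertical_fov': 43.052530006158214, 'cx': 320.4488898775393, 'cy': 206.74016124872364, 'k1': -0.11560137700189094, 'position': array([-0.33455897,  0.80634128,  0.87981368]), 'rotation': array([[-0.6940284 , -0.38725823,  0.6069231 ],
       [-0.71971168,  0.39477507, -0.57111097],
       [-0.01843068, -0.83317687, -0.55269938]])}
0.1 [ 0.1526693  -0.60539129  0.23265397] [[ 9.69696054e-01  2.44314440e-01 -1.31042966e-04]
 [ 2.44314207e-01 -9.69694059e-01  1.99977720e-03]
 [ 3.61502861e-04 -1.97119172e-03 -9.99997992e-01]] [-0.40030546 -0.15130445  0.55829018] 0.9972305323358084
```

View pics/top0.png

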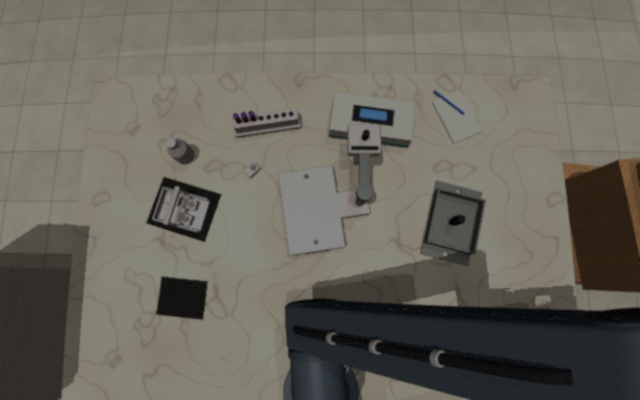

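View pics/side0.png

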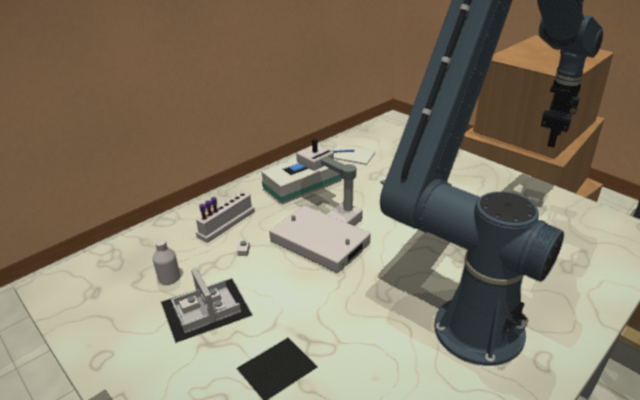

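```bash
python3 - <<'E'
import cv2
im=cv2.imread('pics/top0.png')
cv2.imwrite('pics/z1.png',cv2.resize(im[80:330,80:400],None,fx=2.4,fy=2.4,interpolation=cv2.INTER_CUBIC))
cv2.imwrite('pics/z2.png',cv2.resize(im[80:290,270:530],None,fx=2.8,fy=2.8,interpolation=cv2.INTER_CUBIC))
E
```

```text
(no output)
```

View pics/z1.png

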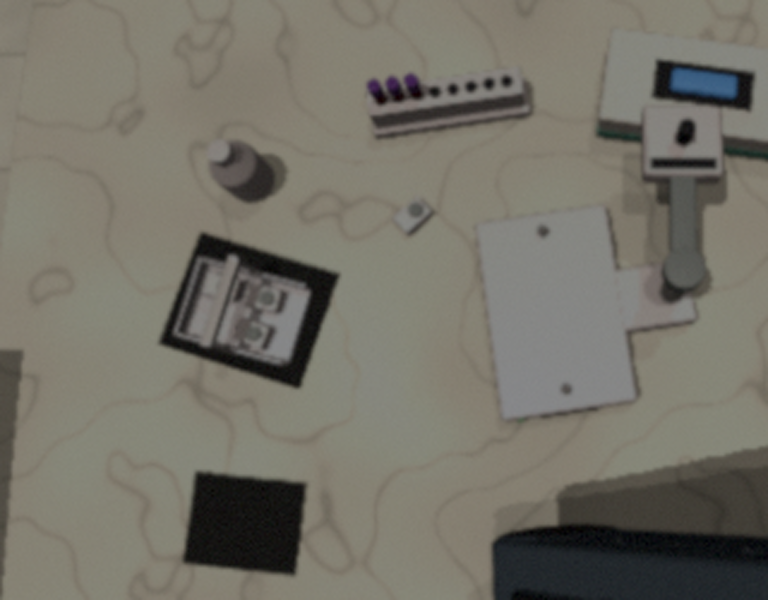

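View pics/z2.png

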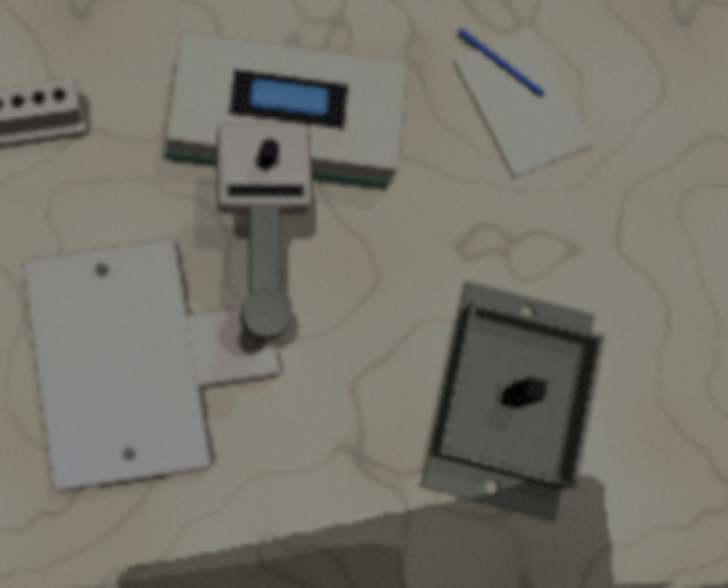

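```bash
python3 - <<'E'
from h import *
im=cv2.imread('pics/top0.png'); D=np.load('pics/top0.npy')
cv2.imwrite('pics/z3.png',cv2.resize(im[165:255,135:235],None,fx=6,fy=6,interpolation=cv2.INTER_CUBIC))
im2=cv2.imread('pics/side0.png')
cv2.imwrite('pics/z4.png',cv2.resize(im2[230:350,150:270],None,fx=5,fy=5,interpolation=cv2.INTER_CUBIC))
P=cloud('top',D)
Z=P[...,2]
h=np.clip(Z*1000/0.7,0,255).astype(np.uint8)
cv2.imwrite('pics/zh.png',cv2.applyColorMap(h,cv2.COLORMAP_JET))
np.set_printoptions(precision=3,suppress=True)
for n,u,v in [('pan stem',457,220),('bench',400,280),('reader',310,210),('peg1',306,177),('peg2',316,242),('cart',255,167),('bail',177,205),('head',365,150)]:
    print(n,dep('top',D,u,v))
E
```

```text
pan stem [ 0.463 -0.37   0.084]
bench [ 0.302 -0.225  0.002]
reader [0.498 0.032 0.039]
peg1 [0.592 0.044 0.048]
peg2 [0.406 0.014 0.059]
cart [0.627 0.195 0.028]
bail [0.516 0.426 0.013]
head [ 0.629 -0.111  0.181]
```

View pics/z3.png

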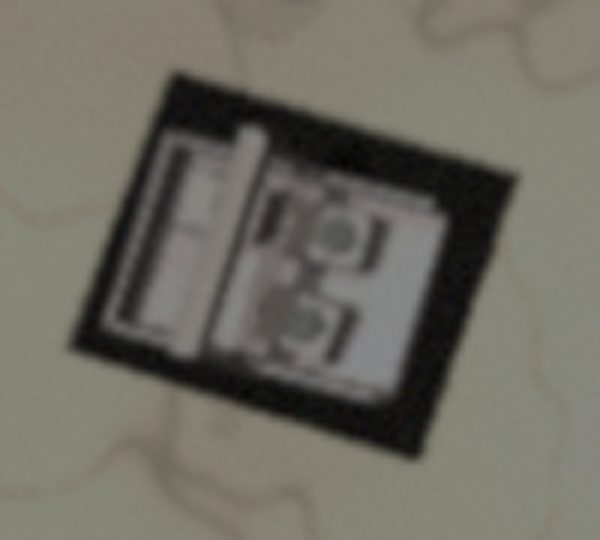

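View pics/z4.png

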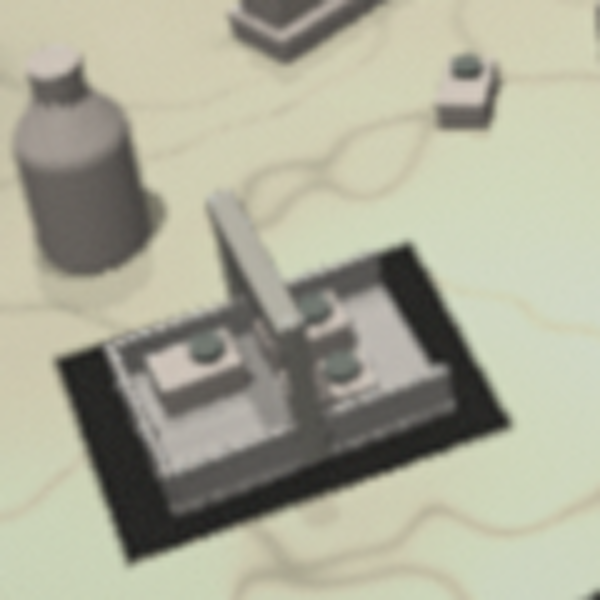

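View pics/zh.png

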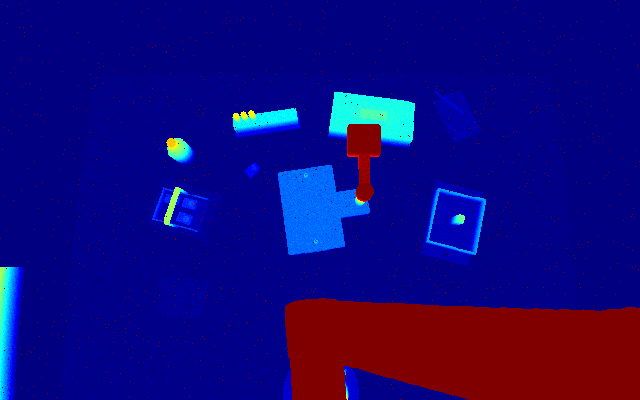

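```bash
cat > pose.py <<'E'
from h import *
np.set_printoptions(precision=4,suppress=True)
def rect(P,zlo,zhi,roi,n=''):
    u0,u1,v0,v1=roi; Q=P[v0:v1,u0:u1].reshape(-1,3); Q=Q[(Q[:,2]>zlo)&(Q[:,2]<zhi)]
    m=np.median(Q[:,:2],0)
    r=cv2.minAreaRect((Q[:,:2]*1000).astype(np.float32))
    print(n,len(Q),'c',np.array(r[0]),'size',np.array(r[1]),'ang',r[2],'mean',Q[:,:2].mean(0)*1000)
    return Q,r
E
python3 - <<'E'
from pose import *
D=np.load('pics/top0.npy'); D=cv2.medianBlur(D,3); P=cloud('top',D)
rect(P,.042,.058,(415,495,175,270),'panrim')
rect(P,.004,.016,(415,495,175,270),'panfloor')
rect(P,.075,.095,(415,495,175,270),'stem')
rect(P,.034,.046,(270,346,160,260),'reader')
rect(P,.08,.105,(150,210,185,240),'bail')
rect(P,.024,.034,(150,210,185,240),'traywall')
rect(P,.014,.035,(243,263,160,180),'cart')
rect(P,.17,.19,(340,390,115,160),'head')
rect(P,.15,.22,(340,390,180,205),'hinge')
for h in (.19,): rect(P,.192,.225,(340,390,115,165),'post')
im=cv2.imread('pics/top0.png')
g=cv2.cvtColor(im,cv2.COLOR_BGR2GRAY)
# pegs by darkness
for (u,v) in [(306,177),(316,242)]:
    w=g[v-7:v+8,u-7:u+8].astype(int); print(w[4:11,4:11])
    m=w<115; ys,xs=np.nonzero(m); print(xs.mean()+u-7,ys.mean()+v-7,plane('top',xs.mean()+u-7,ys.mean()+v-7,.055))
# mat
m=(g<45).astype(np.uint8); m[:, :140]=0; m[:,230:]=0; m[:170]=0; m[250:]=0
c=max(cv2.findContours(m,0,2)[0],key=cv2.contourArea); c=cv2.convexHull(c).reshape(-1,2)
q=np.array([plane('top',*p,.003)[:2]*1000 for p in c],np.float32); r=cv2.minAreaRect(q); print('mat',r)
E
```

```text
panrim 529 c [ 468.2885 -381.5877] size [144.5507 162.9537] ang 75.40057373046875 mean [ 465.6099 -384.5845]
panfloor 2889 c [ 465.6529 -389.4367] size [163.4585 227.4544] ang 76.30381774902344 mean [ 462.2096 -381.4727]
stem 56 c [ 468.8517 -380.8375] size [19.1593 20.2865] ang 70.65448760986328 mean [ 468.8096 -379.7413]
reader 4886 c [503.2683  18.708 ] size [242.8692 185.268 ] ang 8.77915096282959 mean [499.7894  27.3148]
bail 241 c [501.5235 412.2477] size [ 16.7523 106.1788] ang 74.73826599121094 mean [500.7705 410.2544]
traywall 490 c [502.4322 413.7412] size [137.8793 102.9075] ang 75.78274536132812 mean [505.3608 415.7095]
cart 134 c [622.2382 205.5144] size [29.2574 40.0674] ang 45.82088851928711 mean [621.1007 204.8352]
head 1005 c [ 654.2742 -109.3233] size [83.1149 94.5436] ang 89.17491912841797 mean [ 656.1406 -108.5494]
hinge 308 c [ 527.4301 -107.1533] size [50.5631 43.1317] ang 0.9887040257453918 mean [ 524.9776 -106.2417]
post 64 c [ 660.7478 -108.4936] size [16.4645 15.7868] ang 48.87704849243164 mean [ 658.9117 -108.0413]
[[125 110  98  96 106 121 130]
 [119  98  81  79  82 103 124]
 [117  92  75  69  71  92 120]
 [120 100  81  71  83 105 125]
 [127 118 101  95 106 122 130]
 [131 128 122 118 125 130 133]
 [133 131 131 131 131 134 133]]
305.90909090909093 175.9090909090909 [0.5932 0.0439 0.055 ]
[[132 123 118 119 127 132 135]
 [125 109  95 100 110 125 133]
 [118  97  82  86  94 117 130]
 [115  93  81  79  86 114 130]
 [121 105  88  85  98 121 132]
 [129 123 113 112 118 128 133]
 [133 131 129 129 132 132 133]]
316.0 242.15 [0.4055 0.0145 0.055 ]
mat ((507.28619384765625, 410.00262451171875), (184.80972290039062, 144.22828674316406), 73.5291976928711)
```

```bash
cat >> h.py <<'E'
from scipy.spatial.transform import Rotation as Ro
def goto(p,yyaw,tilt=0,cur=None):
    """target TCP pos (m), yaw of tool y (deg), tool down. prints dp(mm), turn(deg) from measured pose"""
    s=bot.read_state(); R=np.array(s['tcp_rot']); x=np.array(s['position'])
    a=np.radians(yyaw); y=np.array([np.cos(a),np.sin(a),0]); z=np.array([0,0,-1.]); X=np.cross(y,z)
    T=np.stack([X,y,z],1)@Ro.from_euler('x',tilt,degrees=True).as_matrix()
    rel(x,R,np.array(p),T,s)
def rel(x,R,p,T,s):
    dp=R.T@(p-x)*1000; tv=Ro.from_matrix(R.T@T).as_rotvec(degrees=True)
    print('t',round(s['time_s'],2),'at',np.round(x*1000,1),'J',np.round(s['joint_positions'],1),'F',np.round(s['force'],1),'op',round(s['opening'],3))
    print('dp',np.round(dp,1).tolist(),'turn',np.round(tv,1).tolist())
E
python3 - <<'E'
from pose import *
a=plane('top',457.9,191.4,.006);b=plane('top',445,254.3,.006); print(a,b,(a+b)/2,np.degrees(np.arctan2(*(a-b)[1::-1])),np.linalg.norm(a-b))
goto((.4687,-.3805,.15),-14.2)
E
```

```text
[ 0.5596 -0.4061  0.006 ] [ 0.3742 -0.357   0.006 ] [ 0.4669 -0.3815  0.006 ] -14.850565814414928 0.19176735121328592
t 0.1 at [ 152.7 -605.4  232.7] J [-86.1  30.3  82.2   0.   67.7 -10.2] F [-0.4 -0.2  0.6] op 0.997
dp [361.4, -140.7, 83.1] turn [-0.1, -0.1, -61.7]
```

Request:
jog_arm(
  rows=[
    {"dp": [361, -141, 20], "turn": [0, 0, -62], "grip": 1},
    {"dp": [361, -141, 20], "turn": [0, 0, -62], "grip": 1},
    {"dp": [361, -141, 20], "turn": [0, 0, -62], "grip": 1},
    {"dp": [361, -141, 20], "turn": [0, 0, -62], "grip": 1},
    {"dp": [361, -141, 20], "turn": [0, 0, -62], "grip": 1},
    {"dp": [361, -141, 20], "turn": [0, 0, -62], "grip": 1},
    {"dp": [361, -141, 20], "turn": [0, 0, -62], "grip": 1},
    {"dp": [361, -141, 20], "turn": [0, 0, -62], "grip": 1},
    {"dp": [361, -141, 20], "turn": [0, 0, -62], "grip": 1},
    {"dp": [361, -141, 20], "turn": [0, 0, -62], "grip": 1},
  ],
)

```text
time_s: 1.1
position: [0.4686, -0.3802, 0.213]
tcp_rot: [[0.237, 0.971, -0.001], [0.971, -0.237, 0.0], [0.0, -0.001, -1.0]]
force: [0.4, -0.9, 0.3]
opening: 0.997
```

```bash
python3 - <<'E'
from pose import *
shot('top','top1');shot('side','side1')
goto((.468,-.381,.062),-14.6)
E
```

```text
t 1.2 at [ 467.5 -381.7  213.3] J [-49.8  29.9  86.5  -0.   63.7 -35.9] F [-0.   0.5 -0. ] op 1.001
dp [0.8, 0.5, 151.3] turn [-0.0, 0.0, 0.7]
```

View pics/top1.png

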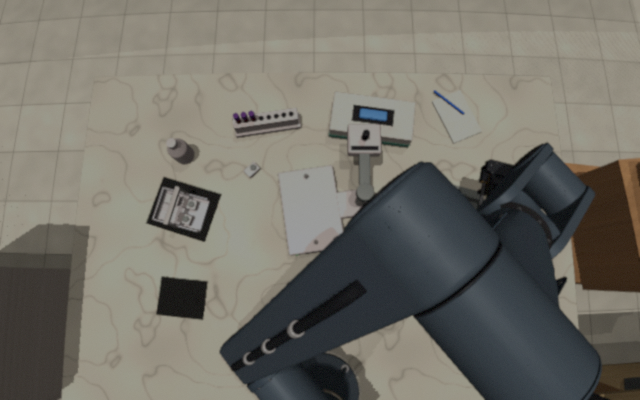

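View pics/side1.png

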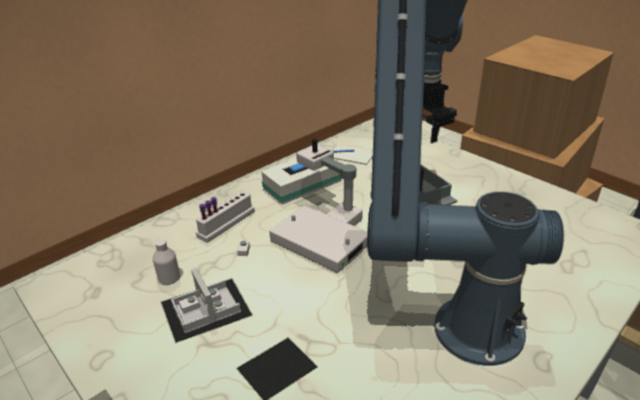

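Request:
jog_arm(
  rows=[
    {"dp": [1, 0, 40], "turn": [0, 0, 0.5], "grip": 1},
    {"dp": [1, 0, 80], "turn": [0, 0, 0.5], "grip": 1},
    {"dp": [1, 0, 110], "turn": [0, 0, 0.5], "grip": 1},
    {"dp": [1, 0, 130], "turn": [0, 0, 0.5], "grip": 1},
    {"dp": [1, 0, 151], "turn": [0, 0, 0.5], "grip": 1},
    {"dp": [1, 0, 151], "turn": [0, 0, 0.5], "grip": 1},
    {"dp": [1, 0, 151], "turn": [0, 0, 0.5], "grip": 0.5},
    {"dp": [1, 0, 151], "turn": [0, 0, 0.5], "grip": 0},
    {"dp": [1, 0, 151], "turn": [0, 0, 0.5], "grip": 0},
    {"dp": [1, 0, 151], "turn": [0, 0, 0.5], "grip": 0},
  ],
)

```text
time_s: 2.2
position: [0.469, -0.3807, 0.0637]
tcp_rot: [[0.248, 0.969, 0.001], [0.969, -0.248, -0.002], [-0.001, 0.002, -1.0]]
force: [-0.3, -0.7, -0.3]
opening: 0.72
```

Request:
jog_arm(
  rows=[
    {"dp": [0, 0, 0], "turn": [0, 0, 0], "grip": 0},
    {"dp": [0, 0, 0], "turn": [0, 0, 0], "grip": 0},
    {"dp": [0, 0, 0], "turn": [0, 0, 0], "grip": 0},
  ],
)

```text
time_s: 2.5
position: [0.4687, -0.3801, 0.0627]
tcp_rot: [[0.248, 0.969, 0.0], [0.969, -0.248, -0.0], [-0.0, 0.0, -1.0]]
force: [0.9, 0.6, 0.4]
opening: 0.45
```

Request:
jog_arm(
  rows=[
    {"dp": [0, 0, 0], "turn": [0, 0, 0], "grip": 0},
    {"dp": [0, 0, 0], "turn": [0, 0, 0], "grip": 0},
    {"dp": [0, 0, 0], "turn": [0, 0, 0], "grip": 0},
    {"dp": [0, 0, 0], "turn": [0, 0, 0], "grip": 0},
    {"dp": [0, 0, 0], "turn": [0, 0, 0], "grip": 0},
    {"dp": [0, 0, 0], "turn": [0, 0, 0], "grip": 0},
  ],
)

```text
time_s: 3.1
position: [0.4688, -0.3802, 0.0625]
tcp_rot: [[0.248, 0.969, 0.0], [0.969, -0.248, -0.0], [-0.0, 0.0, -1.0]]
force: [1.0, -0.9, -1.0]
opening: 0.227
```

Request:
jog_arm(
  rows=[
    {"dp": [0, 0, -10], "turn": [0, 0, 0], "grip": 0},
    {"dp": [0, 0, -30], "turn": [0, 0, 0], "grip": 0},
    {"dp": [0, 0, -60], "turn": [0, 0, 0], "grip": 0},
    {"dp": [0, 0, -95], "turn": [0, 0, 0], "grip": 0},
    {"dp": [0, 0, -130], "turn": [0, 0, 0], "grip": 0},
    {"dp": [0, 0, -165], "turn": [0, 0, 0], "grip": 0},
    {"dp": [0, 0, -200], "turn": [0, 0, 0], "grip": 0},
    {"dp": [0, 0, -235], "turn": [0, 0, 0], "grip": 0},
    {"dp": [0, 0, -258], "turn": [0, 0, 0], "grip": 0},
    {"dp": [0, 0, -258], "turn": [0, 0, 0], "grip": 0},
  ],
)

```text
time_s: 4.1
position: [0.4694, -0.3812, 0.3246]
tcp_rot: [[0.248, 0.969, 0.005], [0.969, -0.248, -0.006], [-0.005, 0.006, -1.0]]
force: [1.3, -0.7, -3.5]
opening: 0.226
```

```bash
python3 - <<'E'
from pose import *
shot('top','top2');shot('side','side2')
goto((.4993,.0292,.32),8.9)
E
```

```text
t 4.2 at [ 467.8 -379.4  319.8] J [-49.7  23.7  79.2  -0.   77.2 -35.3] F [ 0.   0.8 -4.6] op 0.228
dp [403.6, -70.7, 0.3] turn [-0.1, -0.1, -23.3]
```

View pics/side2.png

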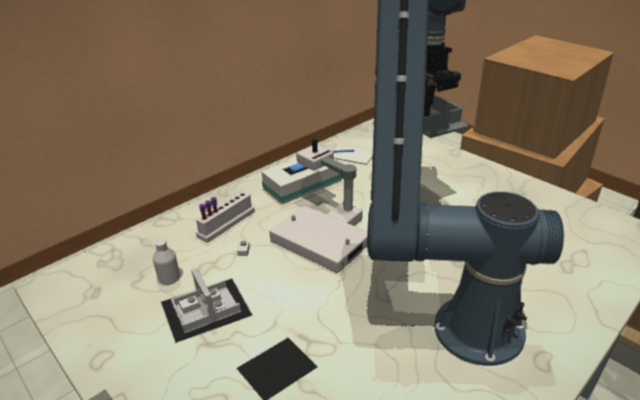

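Request:
jog_arm(
  rows=[
    {"dp": [20, -3, 0], "turn": [0, 0, -1], "grip": 0},
    {"dp": [60, -10, 0], "turn": [0, 0, -3], "grip": 0},
    {"dp": [100, -17, 0], "turn": [0, 0, -6], "grip": 0},
    {"dp": [140, -24, 0], "turn": [0, 0, -9], "grip": 0},
    {"dp": [180, -31, 0], "turn": [0, 0, -11], "grip": 0},
    {"dp": [220, -38, 0], "turn": [0, 0, -13], "grip": 0},
    {"dp": [260, -45, 0], "turn": [0, 0, -15], "grip": 0},
    {"dp": [300, -52, 0], "turn": [0, 0, -18], "grip": 0},
    {"dp": [340, -60, 0], "turn": [0, 0, -20], "grip": 0},
    {"dp": [375, -66, 0], "turn": [0, 0, -22], "grip": 0},
  ],
)

```text
time_s: 5.2
position: [0.4951, 0.0028, 0.3184]
tcp_rot: [[-0.136, 0.991, -0.006], [0.991, 0.136, 0.002], [0.003, -0.005, -1.0]]
force: [-0.1, -0.5, -4.2]
opening: 0.229
```

Request:
jog_arm(
  rows=[
    {"dp": [15, -1, 0], "turn": [0, 0, -1], "grip": 0},
    {"dp": [15, -1, 0], "turn": [0, 0, -1], "grip": 0},
    {"dp": [15, -1, 0], "turn": [0, 0, -1], "grip": 0},
    {"dp": [15, -1, 0], "turn": [0, 0, -1], "grip": 0},
  ],
)

```text
time_s: 5.6
position: [0.4944, 0.0133, 0.32]
tcp_rot: [[-0.149, 0.989, -0.001], [0.989, 0.149, -0.0], [-0.0, -0.001, -1.0]]
force: [0.4, -0.2, -4.3]
opening: 0.228
```

```bash
python3 - <<'E'
from pose import *
shot('top','top3');shot('side','side3')
goto((.4993,.0292,.14),8.9)
E
```

```text
t 5.7 at [494.7  13.1 320.3] J [-11.4  14.3  93.7  -0.   72.1 -20. ] F [ 0.7 -0.7 -4.3] op 0.226
dp [15.3, 7.1, 180.3] turn [-0.0, 0.0, -0.4]
```

View pics/side3.png

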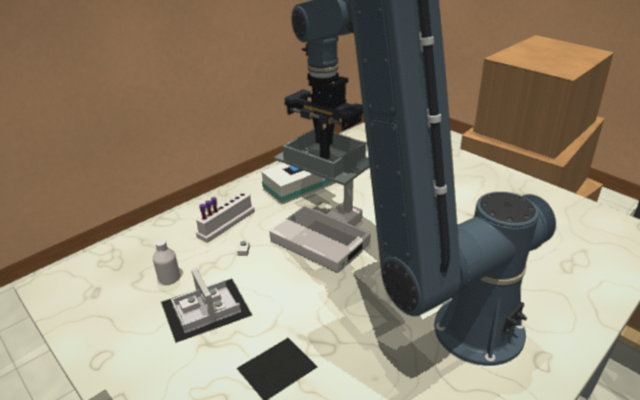

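View pics/top3.png

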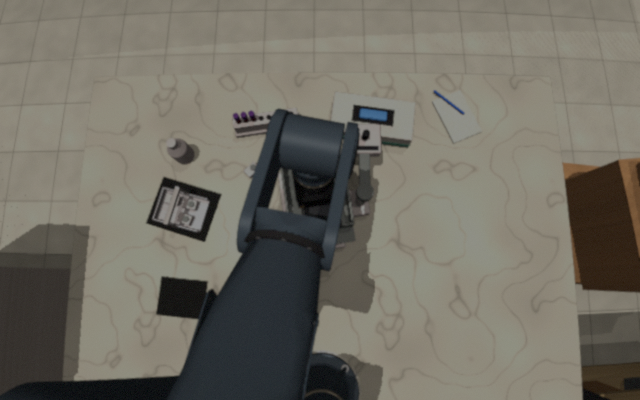

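Request:
jog_arm(
  rows=[
    {"dp": [5, 3, 30], "turn": [0, 0, -0.4], "grip": 0},
    {"dp": [10, 5, 70], "turn": [0, 0, -0.4], "grip": 0},
    {"dp": [15, 7, 110], "turn": [0, 0, -0.4], "grip": 0},
    {"dp": [15, 7, 145], "turn": [0, 0, -0.4], "grip": 0},
    {"dp": [15, 7, 170], "turn": [0, 0, -0.4], "grip": 0},
    {"dp": [15, 7, 180], "turn": [0, 0, -0.4], "grip": 0},
    {"dp": [15, 7, 180], "turn": [0, 0, -0.4], "grip": 0},
    {"dp": [15, 7, 180], "turn": [0, 0, -0.4], "grip": 0},
  ],
)

```text
time_s: 6.5
position: [0.5005, 0.0295, 0.1415]
tcp_rot: [[-0.156, 0.988, 0.002], [0.988, 0.156, -0.0], [-0.001, 0.002, -1.0]]
force: [0.3, 0.2, -3.4]
opening: 0.227
```

```bash
python3 - <<'E'
from pose import *
im,D=shot('side','side4'); it,Dt=shot('top','top4')
goto((.4993,.0292,.14),8.9)
b=im[:,:,::-1]
b0=cv2.imread('pics/side0.png')
cv2.imwrite('pics/z5.png',cv2.resize(b[120:290,250:390],None,fx=5,fy=3.5*1.43,interpolation=cv2.INTER_CUBIC)[:600] if 0 else cv2.resize(b[130:270,250:390],None,fx=4.2,fy=4.2,interpolation=cv2.INTER_CUBIC))
cv2.imwrite('pics/z6.png',cv2.resize(b0[190:280,260:380],None,fx=6,fy=6,interpolation=cv2.INTER_CUBIC))
cv2.imwrite('pics/z7.png',cv2.resize(it[130:280,240:400,::-1],None,fx=4,fy=4,interpolation=cv2.INTER_CUBIC))
E
```

```text
t 6.6 at [500.7  29.7 142.1] J [ -9.4  28.8 104.8  -0.   46.1 -18.4] F [ 0.4  0.5 -3.7] op 0.227
dp [-0.2, -1.5, 2.1] turn [0.2, 0.1, 0.1]
```

View pics/z5.png

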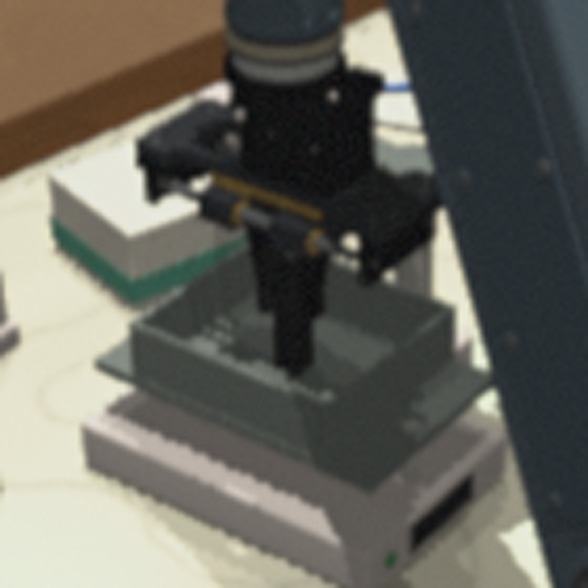

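View pics/z6.png

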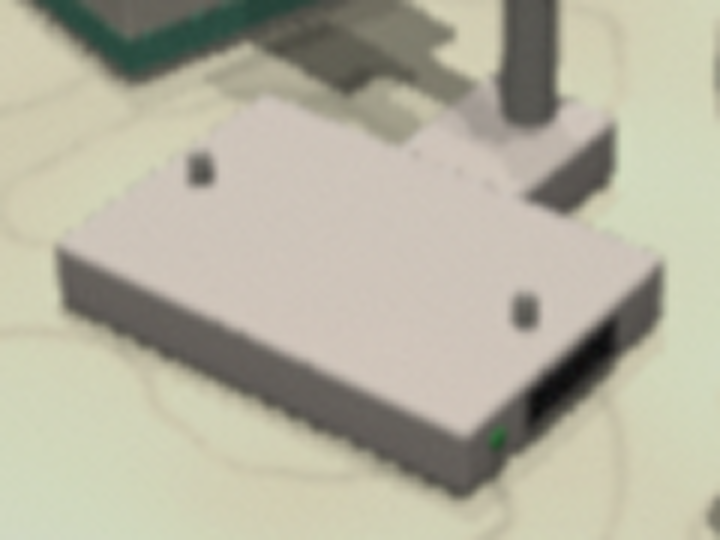

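View pics/z7.png

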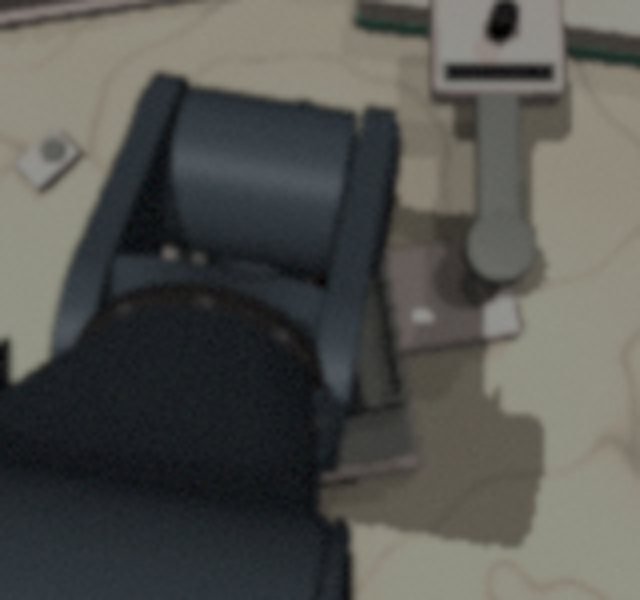

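```bash
python3 - <<'E'
from pose import *
D0=np.load('pics/side0.npy'); D=np.load('pics/side4.npy'); P0=cloud('side',cv2.medianBlur(D0,3)); P=cloud('side',D)
# pegs side (blob centre z~.049)
for u,v in [(260+201/6,190+170/6),(260+526/6,190+312/6)]: print('peg side',plane('side',u,v,.049))
rect(P0,.034,.046,(260,345,190,275),'reader side')
# pan rim now
for lo,hi in ((.122,.136),(.124,.134)): Q,r=rect(P,lo,hi,(275,362,190,250),'rim')
# corner pixel picks
z=.0795
for n,u,v,h in [('rimL',132,322,.05),('rimNear',322,397,.05),('rimR',453,308,.05),('plateL',97,362,.008),('plateR',495,380,.008),('plateNear',372,487,.004)]:
    print(n,plane('side',250+u/4.2,130+v/4.2,z+h))
E
```

```text
peg side [0.5897 0.0439 0.049 ]
peg side [0.4025 0.0154 0.049 ]
reader side 2825 c [559.9611  17.6949] size [214.5719 364.144 ] ang 45.8009147644043 mean [512.5563  32.5355]
rim 525 c [500.0575  25.6056] size [165.2009 146.0323] ang 8.710516929626465 mean [489.1383  39.4976]
rim 422 c [499.9948  25.7002] size [165.0017 146.1746] ang 8.540390014648438 mean [484.7649  39.3892]
rimL [0.5645 0.1042 0.1295]
rimNear [0.4192 0.0767 0.1295]
rimR [ 0.4292 -0.0513  0.1295]
plateL [0.5949 0.112  0.0875]
plateR [ 0.3952 -0.0557  0.0875]
plateNear [0.377  0.0765 0.0835]
```

```bash
python3 - <<'E'
from pose import *
goto((.4992,.0302,.124),8.9)
E
```

```text
t 6.6 at [500.7  29.7 142.1] J [ -9.4  28.8 104.8  -0.   46.1 -18.4] F [ 0.4  0.5 -3.7] op 0.227
dp [0.8, -1.5, 18.0] turn [0.2, 0.1, 0.1]
```

Request:
jog_arm(
  rows=[
    {"dp": [0.8, -1.5, 10], "turn": [0, 0, 0.1], "grip": 0},
    {"dp": [0.8, -1.5, 18], "turn": [0, 0, 0.1], "grip": 0},
    {"dp": [0.8, -1.5, 18], "turn": [0, 0, 0.1], "grip": 0},
    {"dp": [0.8, -1.5, 20], "turn": [0, 0, 0.1], "grip": 0},
    {"dp": [0.8, -1.5, 22], "turn": [0, 0, 0.1], "grip": 0},
    {"dp": [0.8, -1.5, 24], "turn": [0, 0, 0.1], "grip": 0},
    {"dp": [0.8, -1.5, 26], "turn": [0, 0, 0.1], "grip": 0},
    {"dp": [0.8, -1.5, 26], "turn": [0, 0, 0.1], "grip": 0},
  ],
)

```text
time_s: 7.4
position: [0.4994, 0.0306, 0.1149]
tcp_rot: [[-0.155, 0.988, 0.004], [0.988, 0.155, -0.0], [-0.001, 0.004, -1.0]]
force: [3.4, 0.5, -2.3]
opening: 0.226
```

```bash
python3 - <<'E'
from pose import *
goto((.4992,.0302,.1025),8.9); s=bot.read_state(); print(s['moment'])
shot('side','side5')
E
```

```text
t 7.4 at [499.4  30.6 114.9] J [ -9.3  31.5 106.1   0.   42.2 -18.3] F [ 3.4  0.5 -2.3] op 0.226
dp [-0.4, -0.3, 12.4] turn [0.2, 0.0, 0.0]
[ 0.256  -0.7045 -0.008 ]
```

Request:
jog_arm(
  rows=[
    {"dp": [0, 0.7, 0], "turn": [0, 0, 0], "grip": 0},
    {"dp": [0, 0.7, 3], "turn": [0, 0, 0], "grip": 0},
    {"dp": [0, 0.7, 5], "turn": [0, 0, 0], "grip": 0},
    {"dp": [0, 0.7, 5], "turn": [0, 0, 0], "grip": 0},
  ],
)

```text
time_s: 7.85
position: [0.4998, 0.0307, 0.1095]
tcp_rot: [[-0.155, 0.988, 0.003], [0.988, 0.155, -0.0], [-0.001, 0.003, -1.0]]
force: [5.7, 2.1, -2.8]
opening: 0.225
```

```bash
python3 - <<'E'
from pose import *
goto((.4992,.0302,.1025),8.9); s=bot.read_state(); print(s['moment'])
E
```

```text
t 7.85 at [499.8  30.7 109.5] J [ -9.3  32.1 106.3   0.   41.5 -18.3] F [ 5.7  2.1 -2.8] op 0.225
dp [-0.4, -0.7, 7.0] turn [0.2, 0.0, 0.0]
[ 0.4261 -1.346   0.0487]
```

Request:
jog_arm(
  rows=[
    {"dp": [0.4, 1, 0], "turn": [0, 0, 0], "grip": 0},
    {"dp": [0.4, 1, 2], "turn": [0, 0, 0], "grip": 0},
    {"dp": [0.4, 1, 4], "turn": [0, 0, 0], "grip": 0},
    {"dp": [0.4, 1, 5], "turn": [0, 0, 0], "grip": 0},
    {"dp": [0.4, 1, 6], "turn": [0, 0, 0], "grip": 0},
    {"dp": [0.4, 1, 6], "turn": [0, 0, 0], "grip": 0},
  ],
)

```text
time_s: 8.45
position: [0.4998, 0.0313, 0.1035]
tcp_rot: [[-0.155, 0.988, 0.001], [0.988, 0.155, -0.0], [-0.0, 0.001, -1.0]]
force: [5.4, 1.1, -2.4]
opening: 0.222
```

```bash
python3 - <<'E'
from pose import *
goto((.4992,.0302,.1025),8.9); s=bot.read_state(); print(s['moment'])
E
```

```text
t 8.45 at [499.8  31.3 103.5] J [ -9.2  32.7 106.4   0.   40.8 -18.2] F [ 5.4  1.1 -2.4] op 0.222
dp [-0.9, -0.8, 1.0] turn [0.1, 0.0, 0.0]
[ 0.0881 -1.3176  0.0395]
```

Nearly seated (TCP 103.5 vs 102.5). Press down gently, then release.

Request:
jog_arm(
  rows=[
    {"dp": [0, 0.5, 1], "turn": [0, 0, 0], "grip": 0},
    {"dp": [0, 0.5, 2], "turn": [0, 0, 0], "grip": 0},
    {"dp": [0, 0.5, 3], "turn": [0, 0, 0], "grip": 0},
    {"dp": [0, 0.5, 3], "turn": [0, 0, 0], "grip": 0},
  ],
)

```text
time_s: 8.85
position: [0.5001, 0.0314, 0.1024]
tcp_rot: [[-0.156, 0.988, 0.001], [0.988, 0.156, -0.0], [-0.001, 0.001, -1.0]]
force: [2.1, 0.5, 14.4]
opening: 0.228
```

Force rose to +14 N: it is on the bottom. Release and retreat upward.

Request:
jog_arm(
  rows=[
    {"dp": [0, 0, -1], "turn": [0, 0, 0], "grip": 0.4},
    {"dp": [0, 0, -1], "turn": [0, 0, 0], "grip": 0.5},
    {"dp": [0, 0, -1], "turn": [0, 0, 0], "grip": 0.5},
    {"dp": [0, 0, -1], "turn": [0, 0, 0], "grip": 0.5},
    {"dp": [0, 0, -20], "turn": [0, 0, 0], "grip": 0.5},
    {"dp": [0, 0, -60], "turn": [0, 0, 0], "grip": 0.5},
    {"dp": [0, 0, -100], "turn": [0, 0, 0], "grip": 0.8},
    {"dp": [0, 0, -140], "turn": [0, 0, 0], "grip": 1},
    {"dp": [0, 0, -180], "turn": [0, 0, 0], "grip": 1},
    {"dp": [0, 0, -200], "turn": [0, 0, 0], "grip": 1},
  ],
)

```text
time_s: 9.85
position: [0.5003, 0.0314, 0.3036]
tcp_rot: [[-0.156, 0.988, 0.003], [0.988, 0.156, -0.001], [-0.001, 0.003, -1.0]]
force: [-0.0, -0.5, -0.7]
opening: 0.777
```

```bash
python3 - <<'E'
from pose import *
goto((.501,.411,.25),75.8)
E
```

```text
t 9.85 at [500.3  31.4 303.6] J [ -9.2  15.7  94.4  -0.   69.6 -18.1] F [-0.  -0.5 -0.7] op 0.777
dp [375.0, 59.6, 53.3] turn [0.1, 0.2, -66.9]
```

Request:
jog_arm(
  rows=[
    {"dp": [375, 60, 0], "turn": [0, 0, -67], "grip": 1},
    {"dp": [375, 60, 0], "turn": [0, 0, -67], "grip": 1},
    {"dp": [375, 60, 0], "turn": [0, 0, -67], "grip": 1},
    {"dp": [375, 60, 0], "turn": [0, 0, -67], "grip": 1},
    {"dp": [375, 60, 0], "turn": [0, 0, -67], "grip": 1},
    {"dp": [375, 60, 0], "turn": [0, 0, -67], "grip": 1},
    {"dp": [375, 60, 0], "turn": [0, 0, -67], "grip": 1},
    {"dp": [375, 60, 0], "turn": [0, 0, -67], "grip": 1},
    {"dp": [375, 60, 0], "turn": [0, 0, -67], "grip": 1},
    {"dp": [375, 60, 0], "turn": [0, 0, -67], "grip": 1},
  ],
)

```text
time_s: 10.85
position: [0.4997, 0.411, 0.2992]
tcp_rot: [[-0.97, 0.242, -0.003], [0.242, 0.97, -0.002], [0.002, -0.003, -1.0]]
force: [0.2, -0.6, 0.1]
opening: 1.0
```

```bash
python3 - <<'E'
from pose import *
shot('top','top6'); shot('side','side6')
goto((.501,.411,.077),75.8)
im=cv2.imread('pics/top6.png'); cv2.imwrite('pics/z8.png',cv2.resize(im[80:330,130:450],None,fx=2.4,fy=2.4,interpolation=cv2.INTER_CUBIC))
D=cv2.medianBlur(np.load('pics/top6.npy'),3);P=cloud('top',D)
rect(P,.085,.096,(270,350,160,270),'panrim')
rect(P,.041,.052,(270,350,160,270),'panfloor')
rect(P,.11,.135,(285,340,190,230),'stem')
E
```

```text
t 10.95 at [500.4 409.8 299.9] J [ 29.5  28.5  74.1  -0.   77.6 -46.4] F [-0.2 -0.4  0.2] op 1.004
dp [-0.6, 1.8, 222.9] turn [-0.1, -0.1, 0.0]
panrim 445 c [501.3114  31.0601] size [161.4659 140.2986] ang 8.683091163635254 mean [501.193   30.7332]
panfloor 3709 c [505.1668  12.4297] size [237.5067 194.9989] ang 8.763336181640625 mean [496.0407  25.1153]
stem 61 c [500.6115  31.1201] size [19.7672 18.4464] ang 0.5913538932800293 mean [499.9231  30.717 ]
```

View pics/z8.png

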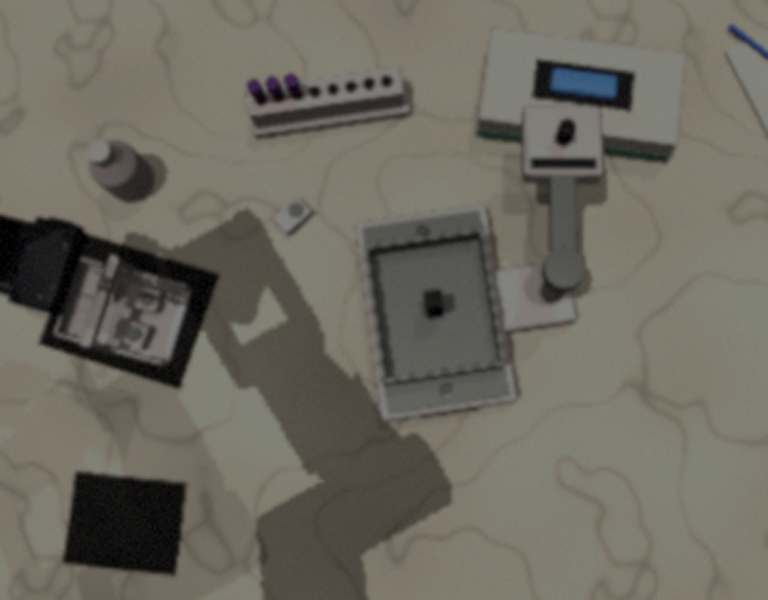

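View pics/side6.png

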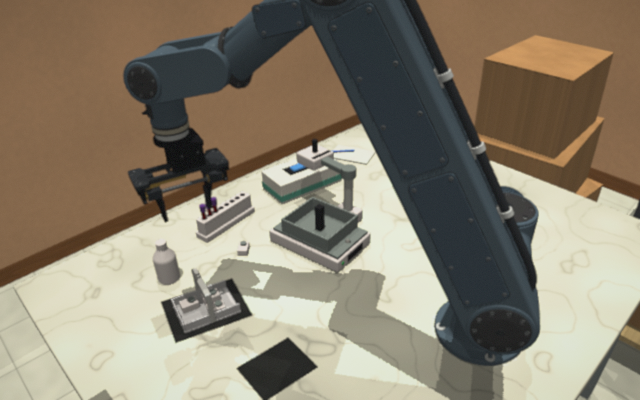

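Request:
jog_arm(
  rows=[
    {"dp": [0, 1, 40], "turn": [0, 0, 0], "grip": 1},
    {"dp": [0, 1, 85], "turn": [0, 0, 0], "grip": 1},
    {"dp": [0, 1, 130], "turn": [0, 0, 0], "grip": 1},
    {"dp": [0, 1, 170], "turn": [0, 0, 0], "grip": 1},
    {"dp": [0, 1, 200], "turn": [0, 0, 0], "grip": 1},
    {"dp": [0, 1, 223], "turn": [0, 0, 0], "grip": 1},
    {"dp": [0, 1, 223], "turn": [0, 0, 0], "grip": 1},
    {"dp": [0, 1, 223], "turn": [0, 0, 0], "grip": 1},
  ],
)

```text
time_s: 11.75
position: [0.5016, 0.411, 0.0779]
tcp_rot: [[-0.97, 0.245, -0.0], [0.245, 0.97, -0.0], [0.0, -0.0, -1.0]]
force: [-0.2, 0.4, 0.6]
opening: 0.999
```

```bash
python3 - <<'E'
from pose import *
shot('side','side7')
goto((.501,.411,.077),75.8)
im=cv2.imread('pics/side7.png'); cv2.imwrite('pics/z9.png',cv2.resize(im[180:350,130:290],None,fx=3.5,fy=3.5,interpolation=cv2.INTER_CUBIC))
E
```

```text
t 11.8 at [502.2 411.7  78.9] J [ 29.5  43.   85.   -0.   51.9 -46.3] F [0.8 0.3 0.3] op 1.002
dp [1.0, -1.0, 1.9] turn [0.1, 0.1, 0.1]
```

View pics/z9.png

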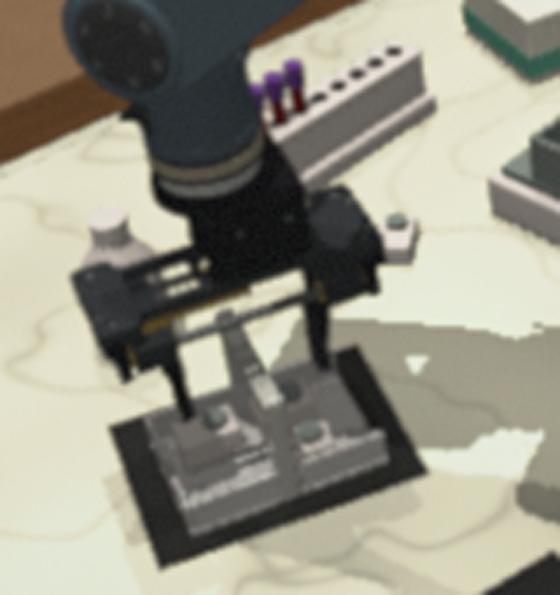

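The bail (z9 about (265,385)) lies between the open fingers. Close.

Request:
jog_arm(
  rows=[
    {"dp": [0, 0, 0], "turn": [0, 0, 0], "grip": 0},
    {"dp": [0, 0, 0], "turn": [0, 0, 0], "grip": 0},
    {"dp": [0, 0, 0], "turn": [0, 0, 0], "grip": 0},
    {"dp": [0, 0, 0], "turn": [0, 0, 0], "grip": 0},
    {"dp": [0, 0, 0], "turn": [0, 0, 0], "grip": 0},
    {"dp": [0, 0, 0], "turn": [0, 0, 0], "grip": 0},
    {"dp": [0, 0, 0], "turn": [0, 0, 0], "grip": 0},
    {"dp": [0, 0, 0], "turn": [0, 0, 0], "grip": 0},
    {"dp": [0, 0, 0], "turn": [0, 0, 0], "grip": 0},
    {"dp": [0, 0, 0], "turn": [0, 0, 0], "grip": 0},
  ],
)

```text
time_s: 12.8
position: [0.501, 0.412, 0.0775]
tcp_rot: [[-0.97, 0.243, -0.0], [0.243, 0.97, -0.0], [0.0, -0.0, -1.0]]
force: [-0.5, -4.0, 1.6]
opening: 0.176
```

Request:
jog_arm(
  rows=[
    {"dp": [0, 0, 0], "turn": [0, 0, 0], "grip": 0},
    {"dp": [0, 0, 0], "turn": [0, 0, 0], "grip": 0},
    {"dp": [0, 0, 0], "turn": [0, 0, 0], "grip": 0},
    {"dp": [0, 0, 0], "turn": [0, 0, 0], "grip": 0},
    {"dp": [0, 0, -4], "turn": [0, 0, 0], "grip": 0},
    {"dp": [0, 0, -8], "turn": [0, 0, 0], "grip": 0},
    {"dp": [0, 0, -14], "turn": [0, 0, 0], "grip": 0},
    {"dp": [0, 0, -20], "turn": [0, 0, 0], "grip": 0},
    {"dp": [0, 0, -30], "turn": [0, 0, 0], "grip": 0},
    {"dp": [0, 0, -40], "turn": [0, 0, 0], "grip": 0},
  ],
)

```text
time_s: 13.8
position: [0.5011, 0.4122, 0.1184]
tcp_rot: [[-0.97, 0.243, 0.0], [0.243, 0.97, 0.0], [-0.0, 0.0, -1.0]]
force: [-0.9, -0.5, -3.7]
opening: 0.157
```

```bash
python3 - <<'E'
from pose import *
shot('side','side8')
goto((.55,.16,.40),9)
im=cv2.imread('pics/side8.png'); cv2.imwrite('pics/z10.png',cv2.resize(im[180:350,130:290],None,fx=3.5,fy=3.5,interpolation=cv2.INTER_CUBIC))
E
```

```text
t 13.85 at [502.1 412.9 120.5] J [ 29.6  39.7  83.8   0.   56.3 -46.4] F [ 0.8  0.6 -2.3] op 0.153
dp [-108.6, -233.0, -279.8] turn [0.2, 0.0, 66.9]
```

View pics/z10.png

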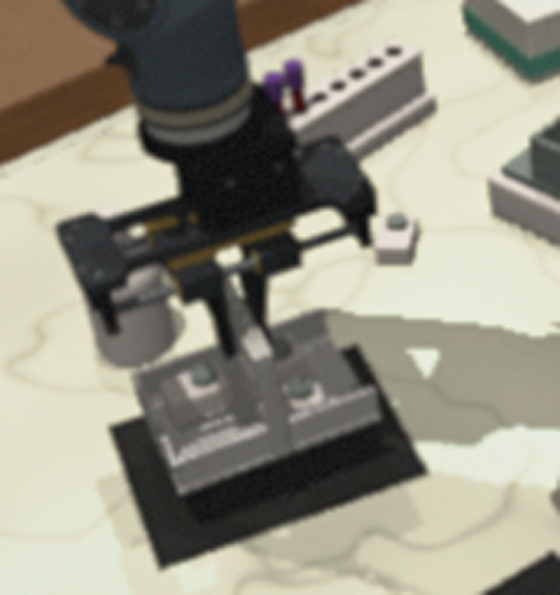

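Request:
jog_arm(
  rows=[
    {"dp": [0, 0, -8], "turn": [1, 0, 0], "grip": 0},
    {"dp": [0, 0, -20], "turn": [2, 0, 0], "grip": 0},
    {"dp": [0, 0, -38], "turn": [3, 0, 0], "grip": 0},
    {"dp": [0, 0, -58], "turn": [4, 0, 0], "grip": 0},
    {"dp": [0, 0, -80], "turn": [5, 0, 0], "grip": 0},
    {"dp": [0, 0, -105], "turn": [6, 0, 0], "grip": 0},
    {"dp": [0, 0, -130], "turn": [7, 0, 0], "grip": 0},
    {"dp": [0, 0, -150], "turn": [8, 0, 0], "grip": 0},
    {"dp": [0, 0, -165], "turn": [8, 0, 0], "grip": 0},
    {"dp": [0, 0, -170], "turn": [8, 0, 0], "grip": 0},
  ],
)

```text
time_s: 14.85
position: [0.5018, 0.4129, 0.2901]
tcp_rot: [[-0.97, 0.241, -0.03], [0.243, 0.961, -0.132], [-0.003, -0.135, -0.991]]
force: [-0.3, 0.5, -3.3]
opening: 0.156
```

```bash
cat >> h.py <<'E'
def pourT(psi,tilt):
    a=np.radians(psi); y=np.array([np.cos(a),np.sin(a),0]); z=np.array([0,0,-1.]); X=np.cross(y,z)
    return np.stack([X,y,z],1)@Ro.from_euler('x',tilt,degrees=True).as_matrix()
def lipTCP(lip,psi,tilt,off=(0,-.070,.0745)):
    T=pourT(psi,tilt); return np.array(lip)-T@np.array(off),T
def gopour(lip,psi,tilt,dz=0):
    s=bot.read_state(); p,T=lipTCP(lip,psi,tilt); p=p+[0,0,dz]; print('tcp',np.round(p,4)); rel(np.array(s['position']),np.array(s['tcp_rot']),p,T,s)
E
python3 - <<'E'
from pose import *
c=np.array([.5,.031]); u=np.array([np.cos(np.radians(8.9)),np.sin(np.radians(8.9))]); v=np.array([-u[1],u[0]])
lip=c+.048*u+.004*v; lip=np.append(lip,.12); print(lip)
for t in(8,0,-20,-40,-55): print(t,lipTCP(lip,-7,t)[0])
gopour(lip,-7,8,.10)
s=bot.read_state(); R=np.array(s['tcp_rot']); print(R)
E
```

```text
[0.5468 0.0424 0.12  ]
8 [0.6259 0.0327 0.184 ]
0 [0.6163 0.0338 0.1945]
-20 [0.5868 0.0375 0.2139]
-40 [0.5525 0.0417 0.2221]
-55 [0.5261 0.0449 0.2201]
tcp [0.6259 0.0327 0.284 ]
t 14.85 at [501.8 412.9 290.1] J [ 32.1  32.   69.6  -5.5  83.9 -42.9] F [-0.3  0.5 -3.3] op 0.156
dp [-212.7, -334.7, 52.6] turn [0.3, 11.5, 82.1]
[[-0.9701  0.2409 -0.0298]
 [ 0.2427  0.961  -0.1321]
 [-0.0032 -0.1354 -0.9908]]
```

Request:
jog_arm(
  rows=[
    {"dp": [-2, -3, 0], "turn": [0, 0.1, 1], "grip": 0},
    {"dp": [-6, -10, 2], "turn": [0, 0.4, 3], "grip": 0},
    {"dp": [-13, -20, 3], "turn": [0, 0.8, 6], "grip": 0},
    {"dp": [-22, -34, 5], "turn": [0, 1.3, 9], "grip": 0},
    {"dp": [-32, -50, 8], "turn": [0, 1.8, 13], "grip": 0},
    {"dp": [-43, -67, 11], "turn": [0, 2.4, 17], "grip": 0},
    {"dp": [-54, -84, 13], "turn": [0, 2.9, 21], "grip": 0},
    {"dp": [-65, -101, 16], "turn": [0, 3.5, 25], "grip": 0},
    {"dp": [-76, -118, 19], "turn": [0, 4.1, 29], "grip": 0},
    {"dp": [-87, -135, 21], "turn": [0, 4.6, 33], "grip": 0},
  ],
)

```text
time_s: 15.85
position: [0.5523, 0.2561, 0.2845]
tcp_rot: [[-0.673, 0.732, -0.104], [0.74, 0.666, -0.095], [-0.0, -0.141, -0.99]]
force: [-0.0, -0.5, -3.7]
opening: 0.155
```

```bash
python3 - <<'E'
from pose import *
gopour([.5468,.0424,.12],-7,8,.10)
E
```

```text
tcp [0.6259 0.0327 0.284 ]
t 15.85 at [552.3 256.1 284.5] J [ 16.1  29.5  75.3  -3.6  82.5 -25.5] F [-0.  -0.5 -3.7] op 0.155
dp [-214.8, -94.8, 14.0] turn [-0.1, 6.9, 48.8]
```

Request:
jog_arm(
  rows=[
    {"dp": [-18, -8, 1], "turn": [0, 0.6, 4], "grip": 0},
    {"dp": [-38, -17, 3], "turn": [0, 1.2, 9], "grip": 0},
    {"dp": [-58, -26, 4], "turn": [0, 1.8, 13], "grip": 0},
    {"dp": [-78, -35, 5], "turn": [0, 2.5, 18], "grip": 0},
    {"dp": [-98, -43, 6], "turn": [0, 3.1, 22], "grip": 0},
    {"dp": [-118, -52, 8], "turn": [0, 3.7, 27], "grip": 0},
    {"dp": [-138, -61, 9], "turn": [0, 4.4, 31], "grip": 0},
    {"dp": [-158, -70, 10], "turn": [0, 5, 36], "grip": 0},
    {"dp": [-178, -79, 12], "turn": [0, 5.7, 40], "grip": 0},
    {"dp": [-192, -85, 13], "turn": [0, 6.1, 43], "grip": 0},
  ],
)

```text
time_s: 16.85
position: [0.6189, 0.056, 0.2837]
tcp_rot: [[0.02, 0.99, -0.14], [1.0, -0.02, 0.002], [-0.001, -0.14, -0.99]]
force: [-0.3, 0.5, -3.4]
opening: 0.158
```

```bash
python3 - <<'E'
from pose import *
gopour([.5468,.0424,.12],-7,8,.10)
shot('side','side9'); shot('top','top9')
E
```

```text
tcp [0.6259 0.0327 0.284 ]
t 16.85 at [618.9  56.  283.7] J [-4.9 30.7 73.1 -0.5 84.2 -3.6] F [-0.3  0.5 -3.4] op 0.158
dp [-23.1, 7.3, -1.4] turn [-0.1, 0.8, 5.8]
```

View pics/side9.png

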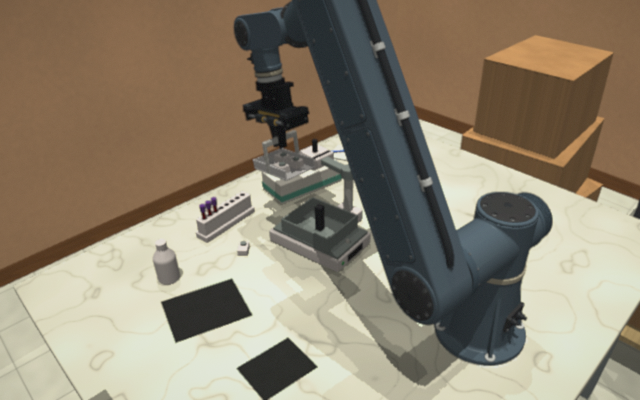

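```bash
python3 - <<'E'
from pose import *
gopour([.5468,.0424,.12],-7,4,.0)
E
```

```text
tcp [0.6213 0.0333 0.1894]
t 16.95 at [619.5  55.8 283.9] J [-4.9 30.7 73.1 -0.6 84.2 -3.7] F [ 0.1  0.3 -3. ] op 0.157
dp [-22.4, 15.4, 93.2] turn [-4.0, 0.7, 5.9]
```

Request:
jog_arm(
  rows=[
    {"dp": [-10, 1, 2], "turn": [0, 0.3, 2], "grip": 0},
    {"dp": [-20, 2, 8], "turn": [0, 0.6, 5], "grip": 0},
    {"dp": [-22, 5, 18], "turn": [0, 0.7, 6], "grip": 0},
    {"dp": [-22, 7, 30], "turn": [-1, 0.7, 6], "grip": 0},
    {"dp": [-22, 9, 45], "turn": [-2, 0.7, 6], "grip": 0},
    {"dp": [-22, 11, 60], "turn": [-3, 0.7, 6], "grip": 0},
    {"dp": [-22, 13, 75], "turn": [-3, 0.7, 6], "grip": 0},
    {"dp": [-22, 15, 85], "turn": [-4, 0.7, 6], "grip": 0},
    {"dp": [-22, 15, 91], "turn": [-4, 0.7, 6], "grip": 0},
    {"dp": [-22, 15, 93], "turn": [-4, 0.7, 6], "grip": 0},
  ],
)

```text
time_s: 17.95
position: [0.6197, 0.0378, 0.1894]
tcp_rot: [[0.118, 0.99, -0.071], [0.993, -0.118, 0.011], [0.002, -0.072, -0.997]]
force: [0.6, -0.2, -3.3]
opening: 0.159
```

```bash
python3 - <<'E'
from pose import *
shot('side','side10'); shot('top','top10')
im=cv2.imread('pics/side10.png'); cv2.imwrite('pics/z11.png',cv2.resize(im[110:280,210:400],None,fx=3.5,fy=3.5,interpolation=cv2.INTER_CUBIC))
for t in (-4,-12,-20,-28,-36,-44,-52): gopour([.5468,.0424,.12],-7,t,.0)
E
```

```text
tcp [0.611  0.0345 0.1992]
t 18.05 at [620.5  37.4 190.2] J [-6.9 34.3 82.   0.1 67.7 -0.1] F [-0.3 -0.5 -3.2] op 0.156
dp [-4.0, -9.8, -8.3] turn [-8.0, -0.1, 0.2]
tcp [0.5994 0.0359 0.2074]
t 18.05 at [620.5  37.4 190.2] J [-6.9 34.3 82.   0.1 67.7 -0.1] F [-0.3 -0.5 -3.2] op 0.156
dp [-4.0, -22.0, -15.7] turn [-16.0, -0.1, 0.2]
tcp [0.5868 0.0375 0.2139]
t 18.05 at [620.5  37.4 190.2] J [-6.9 34.3 82.   0.1 67.7 -0.1] F [-0.3 -0.5 -3.2] op 0.156
dp [-3.9, -35.1, -21.3] turn [-24.0, -0.1, 0.2]
tcp [0.5734 0.0391 0.2186]
t 18.05 at [620.5  37.4 190.2] J [-6.9 34.3 82.   0.1 67.7 -0.1] F [-0.3 -0.5 -3.2] op 0.156
dp [-3.9, -48.9, -25.0] turn [-32.0, -0.1, 0.2]
tcp [0.5595 0.0408 0.2214]
t 18.05 at [620.5  37.4 190.2] J [-6.9 34.3 82.   0.1 67.7 -0.1] F [-0.3 -0.5 -3.2] op 0.156
dp [-3.8, -63.0, -26.8] turn [-40.0, -0.2, 0.1]
tcp [0.5454 0.0426 0.2222]
t 18.05 at [620.5  37.4 190.2] J [-6.9 34.3 82.   0.1 67.7 -0.1] F [-0.3 -0.5 -3.2] op 0.156
dp [-3.8, -77.3, -26.6] turn [-48.0, -0.2, 0.1]
tcp [0.5313 0.0443 0.221 ]
t 18.05 at [620.5  37.4 190.2] J [-6.9 34.3 82.   0.1 67.7 -0.1] F [-0.3 -0.5 -3.2] op 0.156
dp [-3.7, -91.4, -24.4] turn [-56.0, -0.2, 0.1]
```

View pics/z11.png

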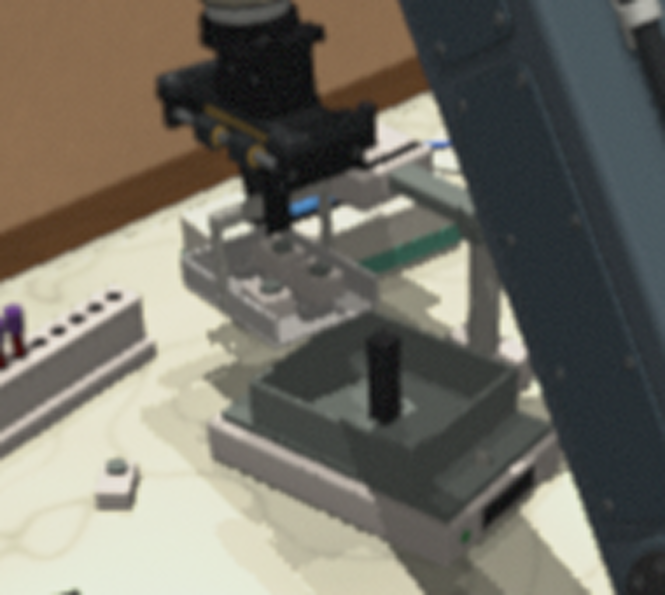

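Request:
jog_arm(
  rows=[
    {"dp": [-2, -2, -2], "turn": [-2, 0, 0], "grip": 0},
    {"dp": [-4, -5, -4], "turn": [-4, 0, 0], "grip": 0},
    {"dp": [-4, -10, -8], "turn": [-8, 0, 0.2], "grip": 0},
    {"dp": [-4, -13, -10], "turn": [-10, 0, 0.2], "grip": 0},
    {"dp": [-4, -16, -12], "turn": [-12, 0, 0.2], "grip": 0},
    {"dp": [-4, -19, -14], "turn": [-14, 0, 0.2], "grip": 0},
    {"dp": [-4, -22, -16], "turn": [-16, 0, 0.2], "grip": 0},
    {"dp": [-4, -25, -17], "turn": [-18, 0, 0.2], "grip": 0},
    {"dp": [-4, -28, -18], "turn": [-20, 0, 0.2], "grip": 0},
    {"dp": [-4, -28, -18], "turn": [-20, 0, 0.2], "grip": 0},
  ],
)

```text
time_s: 19.05
position: [0.592, 0.0367, 0.2107]
tcp_rot: [[0.122, 0.954, 0.272], [0.992, -0.118, -0.031], [0.002, 0.274, -0.962]]
force: [-0.6, -0.3, -4.1]
opening: 0.156
```

```bash
python3 - <<'E'
from pose import *
shot('side','side11'); shot('top','top11')
im=cv2.imread('pics/side11.png'); cv2.imwrite('pics/z12.png',cv2.resize(im[110:280,210:400],None,fx=3.5,fy=3.5,interpolation=cv2.INTER_CUBIC))
for t in (-16,-28,-40,-52): gopour([.5468,.0424,.12],-7,t,.0)
E
```

```text
tcp [0.5932 0.0367 0.2109]
t 19.15 at [593.9  36.3 211. ] J [-7.4 24.5 99.8  0.3 39.6 -0.5] F [-0.  -0.4 -3.1] op 0.158
dp [0.4, -0.7, -0.1] turn [0.0, -0.1, -0.1]
tcp [0.5734 0.0391 0.2186]
t 19.15 at [593.9  36.3 211. ] J [-7.4 24.5 99.8  0.3 39.6 -0.5] F [-0.  -0.4 -3.1] op 0.158
dp [0.4, -17.7, -13.1] turn [-12.0, -0.1, -0.1]
tcp [0.5525 0.0417 0.2221]
t 19.15 at [593.9  36.3 211. ] J [-7.4 24.5 99.8  0.3 39.6 -0.5] F [-0.  -0.4 -3.1] op 0.158
dp [0.4, -37.1, -22.2] turn [-24.0, -0.1, -0.1]
tcp [0.5313 0.0443 0.221 ]
t 19.15 at [593.9  36.3 211. ] J [-7.4 24.5 99.8  0.3 39.6 -0.5] F [-0.  -0.4 -3.1] op 0.158
dp [0.3, -57.9, -27.1] turn [-36.0, -0.1, -0.1]
```

View pics/z12.png

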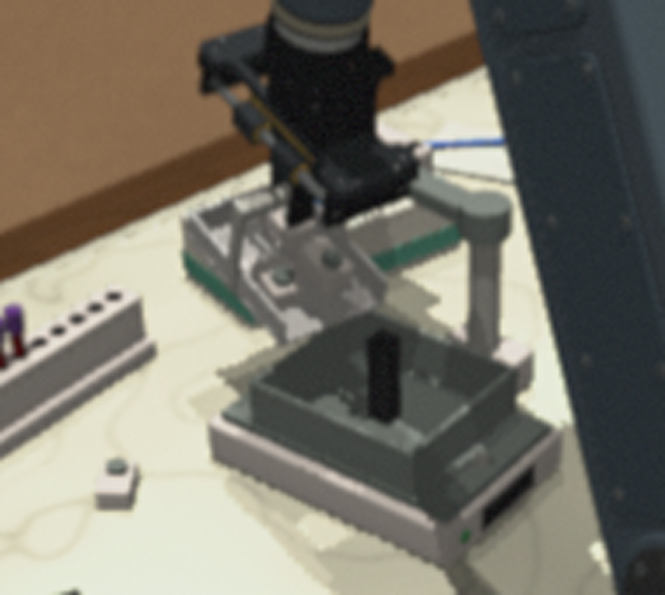

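Request:
jog_arm(
  rows=[
    {"dp": [0, -3, -2], "turn": [-2, 0, 0], "grip": 0},
    {"dp": [0, -6, -4], "turn": [-4, 0, 0], "grip": 0},
    {"dp": [0, -9, -7], "turn": [-6, 0, 0], "grip": 0},
    {"dp": [0, -12, -9], "turn": [-8, 0, 0], "grip": 0},
    {"dp": [0, -15, -11], "turn": [-10, 0, 0], "grip": 0},
    {"dp": [0, -18, -13], "turn": [-12, 0, 0], "grip": 0},
    {"dp": [0, -18, -13], "turn": [-12, 0, 0], "grip": 0},
    {"dp": [0, -18, -13], "turn": [-12, 0, 0], "grip": 0},
    {"dp": [0, -18, -13], "turn": [-12, 0, 0], "grip": 0},
  ],
)

```text
time_s: 20.05
position: [0.5742, 0.0385, 0.2184]
tcp_rot: [[0.123, 0.876, 0.467], [0.992, -0.109, -0.056], [0.002, 0.471, -0.882]]
force: [-0.1, 0.0, -3.9]
opening: 0.154
```

```bash
python3 - <<'E'
from pose import *
shot('side','side12'); shot('top','top12')
im=cv2.imread('pics/side12.png'); cv2.imwrite('pics/z13.png',cv2.resize(im[110:280,210:400],None,fx=3.5,fy=3.5,interpolation=cv2.INTER_CUBIC))
for t in (-28,-36,-42): gopour([.5468,.0424,.12],-7,t,.0)
E
```

```text
tcp [0.5734 0.0391 0.2186]
t 20.15 at [574.1  38.5 218.3] J [ -7.4  20.8 110.9   0.8  20.2  -1.1] F [-0.2  0.2 -2.2] op 0.154
dp [0.5, -0.5, -0.6] turn [0.1, -0.1, -0.1]
tcp [0.5595 0.0408 0.2214]
t 20.15 at [574.1  38.5 218.3] J [ -7.4  20.8 110.9   0.8  20.2  -1.1] F [-0.2  0.2 -2.2] op 0.154
dp [0.5, -11.5, -9.7] turn [-7.9, -0.1, -0.1]
tcp [0.549  0.0421 0.2222]
t 20.15 at [574.1  38.5 218.3] J [ -7.4  20.8 110.9   0.8  20.2  -1.1] F [-0.2  0.2 -2.2] op 0.154
dp [0.5, -20.6, -15.4] turn [-13.9, -0.1, -0.1]
```

View pics/z13.png

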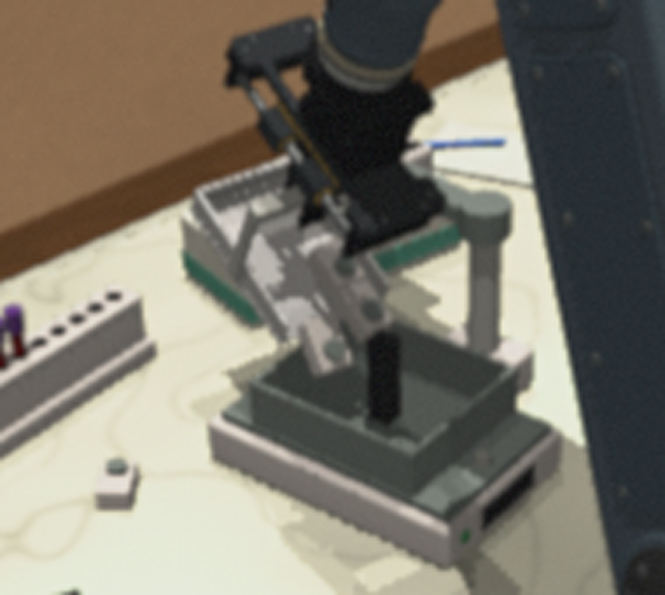

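Request:
jog_arm(
  rows=[
    {"dp": [0, 0, 0], "turn": [0, 0, 0], "grip": 0},
    {"dp": [0, 0, 0], "turn": [0, 0, 0], "grip": 0},
    {"dp": [0, 0, 0], "turn": [0, 0, 0], "grip": 0},
    {"dp": [0, 0, 0], "turn": [0, 0, 0], "grip": 0},
  ],
)

```text
time_s: 20.55
position: [0.5731, 0.0387, 0.218]
tcp_rot: [[0.123, 0.876, 0.467], [0.992, -0.109, -0.056], [0.002, 0.47, -0.883]]
force: [0.8, -0.5, -3.2]
opening: 0.156
```

```bash
python3 - <<'E'
from pose import *
shot('side','side13')
im=cv2.imread('pics/side13.png'); cv2.imwrite('pics/z14.png',cv2.resize(im[110:280,210:400],None,fx=3.5,fy=3.5,interpolation=cv2.INTER_CUBIC))
for t in (-28,-36,-42): gopour([.5468,.0424,.12],-7,t,.0)
E
```

```text
tcp [0.5734 0.0391 0.2186]
t 20.6 at [573.1  38.7 218. ] J [ -7.4  20.8 111.    0.8  20.2  -1.1] F [ 0.8 -0.3 -3.2] op 0.156
dp [0.5, 0.6, -0.5] turn [0.0, -0.1, -0.1]
tcp [0.5595 0.0408 0.2214]
t 20.6 at [573.1  38.7 218. ] J [ -7.4  20.8 111.    0.8  20.2  -1.1] F [ 0.8 -0.3 -3.2] op 0.156
dp [0.5, -10.5, -9.5] turn [-8.0, -0.1, -0.1]
tcp [0.549  0.0421 0.2222]
t 20.6 at [573.1  38.7 218. ] J [ -7.4  20.8 111.    0.8  20.2  -1.1] F [ 0.8 -0.3 -3.2] op 0.156
dp [0.4, -19.5, -15.2] turn [-14.0, -0.1, -0.1]
```

View pics/z14.png

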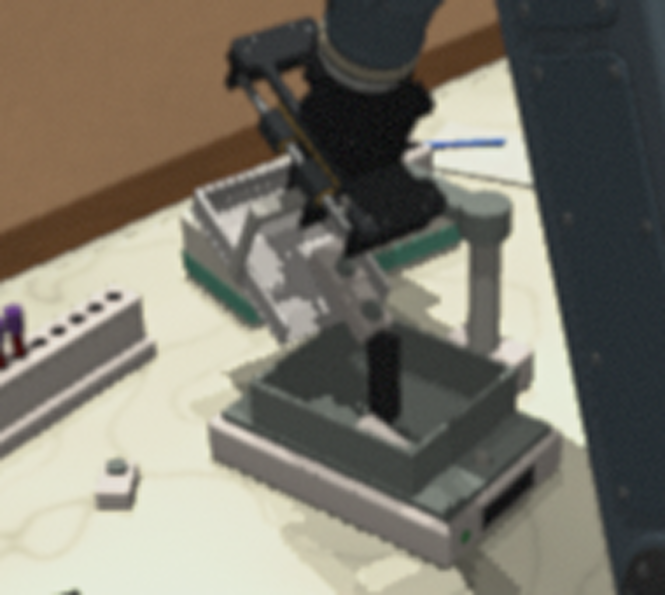

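Request:
jog_arm(
  rows=[
    {"dp": [0, -3, -3], "turn": [-2, 0, 0], "grip": 0},
    {"dp": [0, -5, -5], "turn": [-4, 0, 0], "grip": 0},
    {"dp": [0, -8, -7], "turn": [-6, 0, 0], "grip": 0},
    {"dp": [0, -10, -9], "turn": [-8, 0, 0], "grip": 0},
    {"dp": [0, -10, -9], "turn": [-8, 0, 0], "grip": 0},
    {"dp": [0, -10, -9], "turn": [-8, 0, 0], "grip": 0},
    {"dp": [0, -10, -9], "turn": [-8, 0, 0], "grip": 0},
    {"dp": [0, -10, -9], "turn": [-8, 0, 0], "grip": 0},
  ],
)

```text
time_s: 21.4
position: [0.5606, 0.0402, 0.2214]
tcp_rot: [[0.123, 0.802, 0.584], [0.992, -0.101, -0.07], [0.002, 0.588, -0.809]]
force: [-0.6, -0.4, -3.2]
opening: 0.153
```

```bash
python3 - <<'E'
from pose import *
shot('side','side14')
im=cv2.imread('pics/side14.png'); cv2.imwrite('pics/z15.png',cv2.resize(im[110:280,210:400],None,fx=3.5,fy=3.5,interpolation=cv2.INTER_CUBIC))
for t in (-42,): gopour([.5468,.0424,.12],-7,t,.0)
E
```

```text
tcp [0.549  0.0421 0.2222]
t 21.45 at [560.5  40.3 221.3] J [ -7.5  19.9 118.1   3.4   5.9  -3.6] F [-0.5  0.4 -3. ] op 0.155
dp [0.4, -9.0, -7.6] turn [-6.0, -0.1, -0.1]
```

View pics/z15.png

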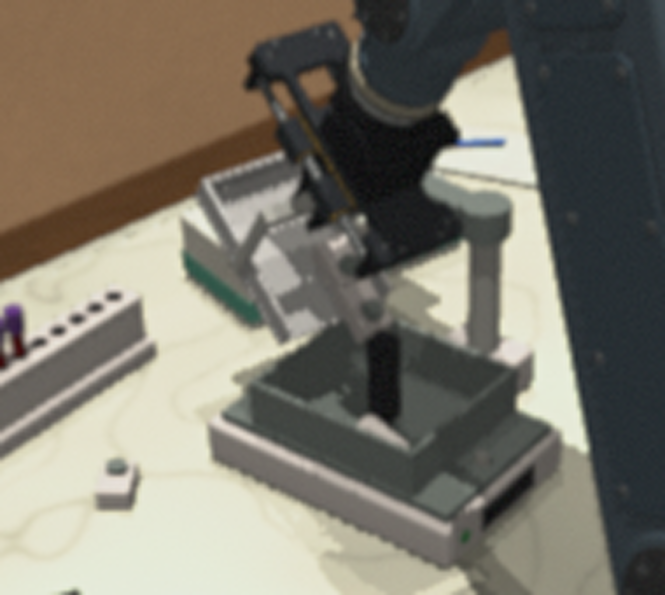

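```bash
python3 - <<'E'
from pose import *
D=np.load('pics/side14.npy')
for n,u,v in [('cap',370,308),('cartfront',372,325),('cartbody',335,265),('stemtop',383,338),('lipL',283,335),('lipR',378,330),('cap2',352,255)]:
    U,V=210+u/3.5,110+v/3.5; print(n,dep('side',D,U,V))
s,Dt=shot('top','top14'); im=cv2.imread('pics/top14.png'); cv2.imwrite('pics/z16.png',cv2.resize(im[120:280,230:420],None,fx=3.7,fy=3.7,interpolation=cv2.INTER_CUBIC))
im=cv2.imread('pics/side14.png'); cv2.imwrite('pics/z17.png',cv2.resize(im[160:230,270:340],None,fx=8,fy=8,interpolation=cv2.INTER_CUBIC))
E
```

```text
cap [0.5173 0.0217 0.1405]
cartfront [0.5119 0.0251 0.1289]
cartbody [0.5592 0.0191 0.1606]
stemtop [0.4951 0.0294 0.1266]
lipL [0.5466 0.086  0.1322]
lipR [0.508  0.0224 0.1247]
cap2 [0.5592 0.0007 0.1618]
```

View pics/z16.png

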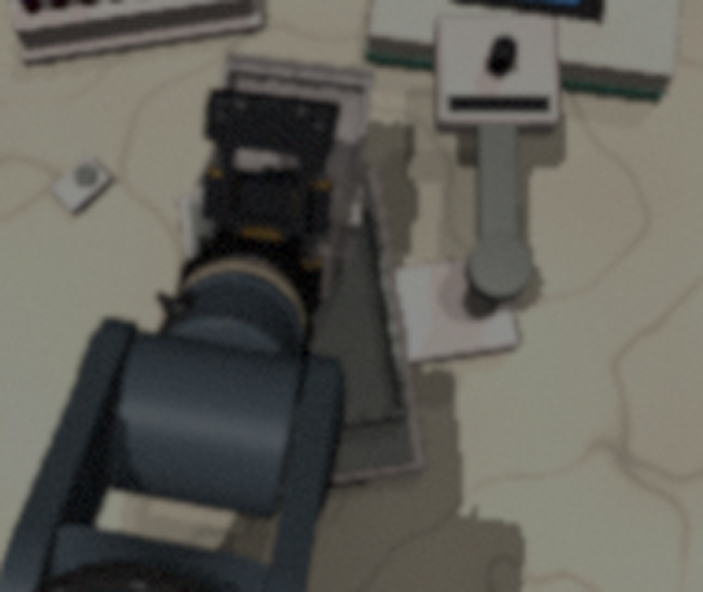

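View pics/z17.png

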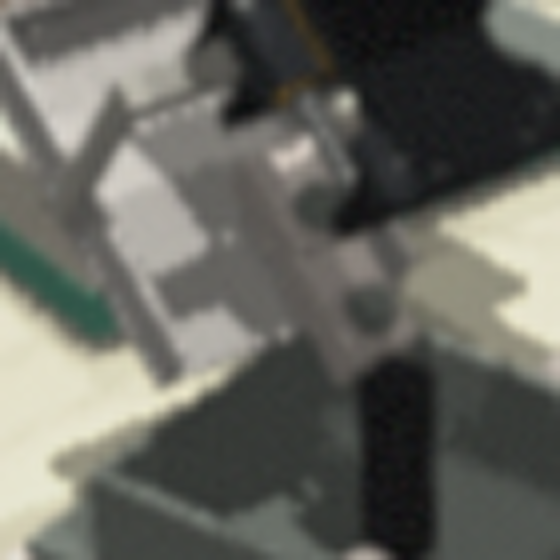

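Request:
jog_arm(
  rows=[
    {"dp": [0, 4, 3], "turn": [0, 0, 0], "grip": 0},
    {"dp": [0, 8, 6], "turn": [0, 0, 0], "grip": 0},
    {"dp": [0, 12, 9], "turn": [0, 0, 0], "grip": 0},
    {"dp": [0, 16, 12], "turn": [0, 0, 0], "grip": 0},
    {"dp": [0, 16, 12], "turn": [0, 0, 0], "grip": 0},
    {"dp": [0, 16, 12], "turn": [0, 0, 0], "grip": 0},
    {"dp": [0, 16, 12], "turn": [0, 0, 0], "grip": 0},
  ],
)

```text
time_s: 22.2
position: [0.5794, 0.038, 0.2206]
tcp_rot: [[0.123, 0.803, 0.583], [0.992, -0.101, -0.07], [0.002, 0.587, -0.809]]
force: [0.8, 0.5, -2.9]
opening: 0.153
```

```bash
python3 - <<'E'
from pose import *
shot('side','side15')
im=cv2.imread('pics/side15.png'); cv2.imwrite('pics/z18.png',cv2.resize(im[140:260,250:370],None,fx=5,fy=5,interpolation=cv2.INTER_CUBIC))
gopour([.5668,.0404,.12],-7,-36,.0)
E
```

```text
tcp [0.5795 0.0388 0.2214]
t 22.25 at [579.4  37.9 220.6] J [ -7.4  21.1 115.7   2.7   7.2  -2.9] F [-0.6  0.  -2.7] op 0.155
dp [0.9, 0.5, -0.7] turn [-0.0, -0.1, -0.1]
```

View pics/z18.png

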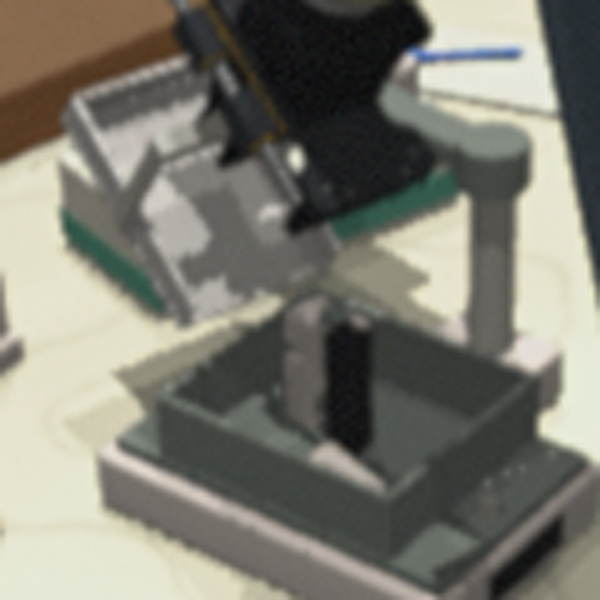

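Request:
jog_arm(
  rows=[
    {"dp": [0, 12, -16], "turn": [0, 0, 0], "grip": 0},
    {"dp": [0, 24, -32], "turn": [0, 0, 0], "grip": 0},
    {"dp": [0, 38, -52], "turn": [2, 0, 0], "grip": 0},
    {"dp": [0, 52, -72], "turn": [6, 0, 0], "grip": 0},
    {"dp": [0, 66, -90], "turn": [12, 0, 0], "grip": 0},
    {"dp": [0, 76, -105], "turn": [18, 0, 0], "grip": 0},
    {"dp": [0, 76, -105], "turn": [24, 0, 0], "grip": 0},
    {"dp": [0, 76, -105], "turn": [30, 0, 0], "grip": 0},
    {"dp": [0, 76, -105], "turn": [38, 0, 0], "grip": 0},
    {"dp": [0, 76, -105], "turn": [42, 0, 0], "grip": 0},
  ],
)

```text
time_s: 23.25
position: [0.5813, 0.0372, 0.3505]
tcp_rot: [[0.123, 0.987, -0.104], [0.992, -0.122, 0.015], [0.002, -0.105, -0.995]]
force: [-0.9, 0.5, -3.3]
opening: 0.153
```

```bash
python3 - <<'E'
from pose import *
shot('side','side16');shot('top','top16')
im=cv2.imread('pics/side16.png'); cv2.imwrite('pics/z19.png',cv2.resize(im[100:280,210:390],None,fx=3.3,fy=3.3,interpolation=cv2.INTER_CUBIC))
goto((.58,.2,.35),40,6)
E
```

```text
t 23.35 at [581.6  37.1 349.2] J [-7.4 23.3 75.4  0.1 87.2 -0.3] F [-0.4  0.4 -3.2] op 0.153
dp [161.5, -21.6, 1.7] turn [0.1, -5.0, -46.8]
```

View pics/z19.png

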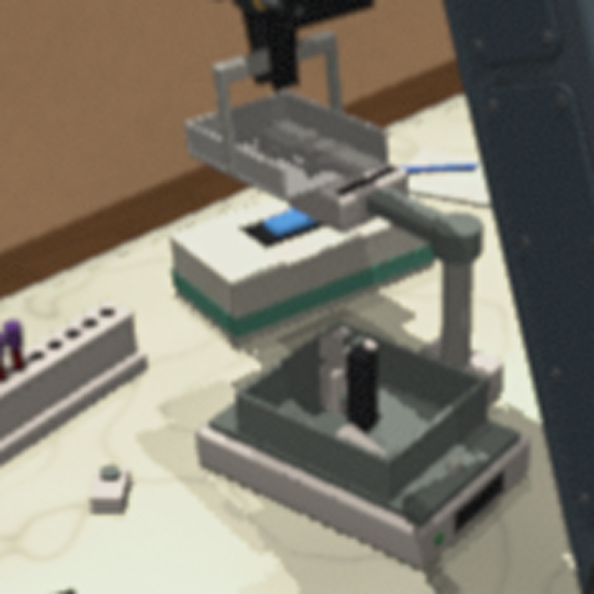

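View pics/top16.png

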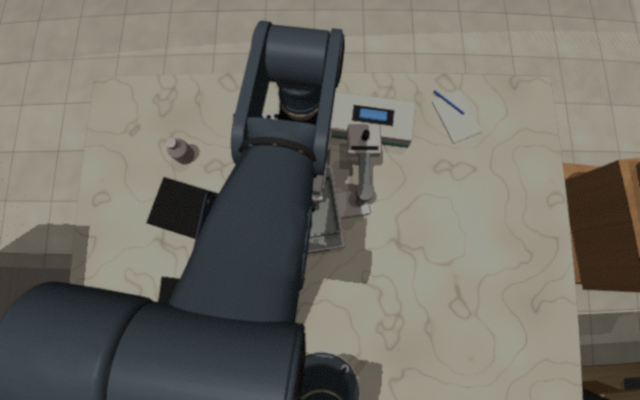

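```bash
python3 - <<'E'
from pose import *
goto((.5015,.412,.25),75.8,0)
E
```

```text
t 23.35 at [581.6  37.1 349.2] J [-7.4 23.3 75.4  0.1 87.2 -0.3] F [-0.4  0.4 -3.2] op 0.153
dp [362.0, -114.7, 112.3] turn [-4.8, -4.4, -82.8]
```

Request:
jog_arm(
  rows=[
    {"dp": [36, -12, 0], "turn": [-0.5, -0.5, -8], "grip": 0},
    {"dp": [72, -24, 0], "turn": [-1, -1, -16], "grip": 0},
    {"dp": [108, -36, 0], "turn": [-1.4, -1.3, -24], "grip": 0},
    {"dp": [144, -47, 10], "turn": [-1.9, -1.8, -32], "grip": 0},
    {"dp": [180, -58, 30], "turn": [-2.4, -2.2, -40], "grip": 0},
    {"dp": [216, -69, 50], "turn": [-2.9, -2.6, -48], "grip": 0},
    {"dp": [252, -80, 70], "turn": [-3.4, -3.1, -56], "grip": 0},
    {"dp": [288, -91, 90], "turn": [-3.8, -3.5, -64], "grip": 0},
    {"dp": [324, -103, 112], "turn": [-4.3, -4, -72], "grip": 0},
    {"dp": [362, -115, 112], "turn": [-4.8, -4.4, -82], "grip": 0},
  ],
)

```text
time_s: 24.35
position: [0.4952, 0.4126, 0.2482]
tcp_rot: [[-0.961, 0.276, -0.007], [0.276, 0.961, -0.005], [0.005, -0.006, -1.0]]
force: [0.6, -0.5, -1.9]
opening: 0.153
```

```bash
python3 - <<'E'
from pose import *
shot('side','side17');shot('top','top17')
im=cv2.imread('pics/top17.png'); cv2.imwrite('pics/z20.png',cv2.resize(im[150:270,260:360],None,fx=5,fy=5,interpolation=cv2.INTER_CUBIC))
im=cv2.imread('pics/side17.png'); cv2.imwrite('pics/z21.png',cv2.resize(im[180:280,260:380],None,fx=5,fy=5,interpolation=cv2.INTER_CUBIC))
goto((.5015,.412,.085),75.8,0)
E
```

```text
t 24.45 at [496.  417.2 251.2] J [ 30.1  31.   77.4   0.1  71.5 -43.9] F [ 0.9  0.1 -1.6] op 0.157
dp [-7.0, -3.8, 166.2] turn [0.1, -0.1, -1.8]
```

View pics/z20.png

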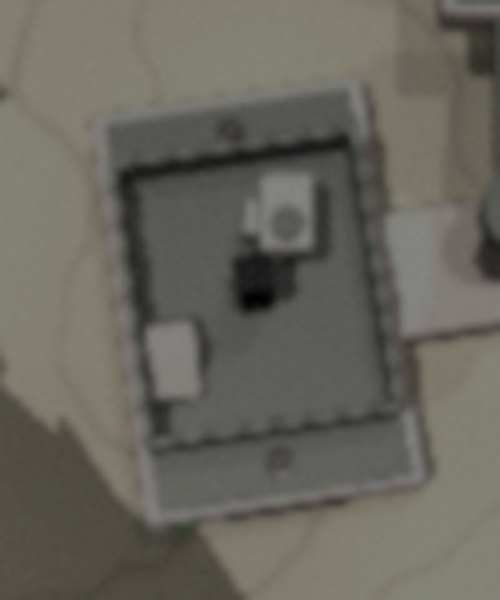

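View pics/z21.png

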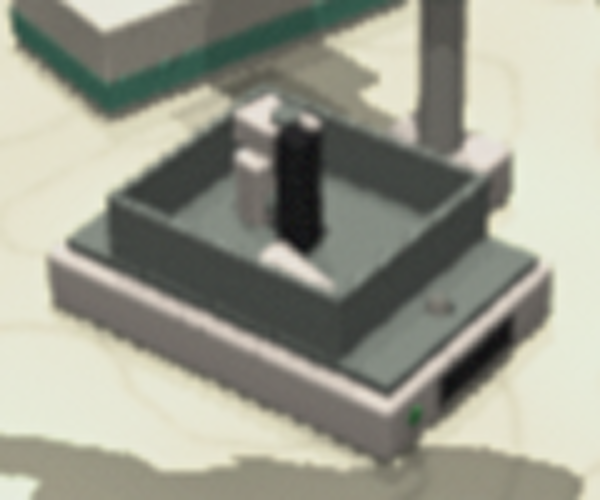

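View pics/side17.png

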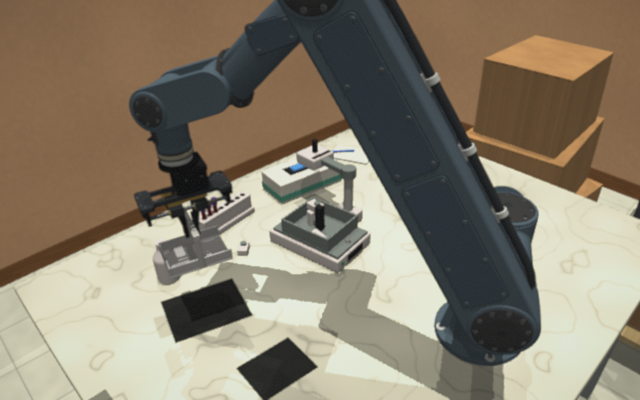

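```bash
python3 - <<'E'
from pose import *
im=cv2.imread('pics/side17.png'); cv2.imwrite('pics/z22.png',cv2.resize(im[190:310,130:250],None,fx=5,fy=5,interpolation=cv2.INTER_CUBIC))
E
```

```text
(no output)
```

View pics/z22.png

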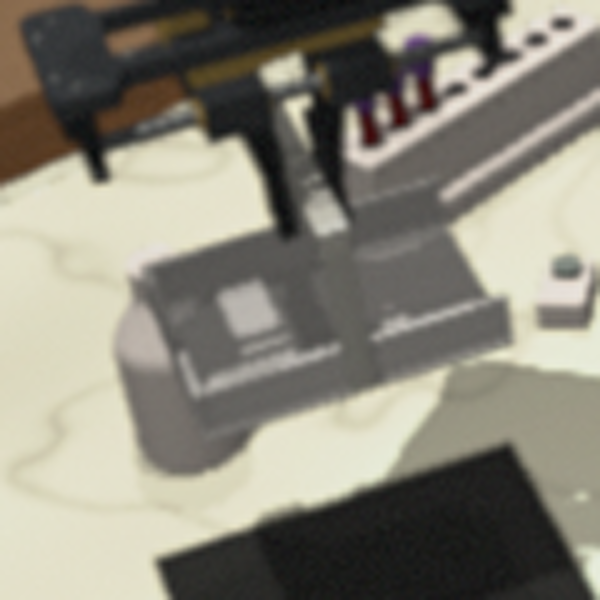

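Request:
jog_arm(
  rows=[
    {"dp": [-7, -4, 30], "turn": [0, 0, -2], "grip": 0},
    {"dp": [-7, -4, 65], "turn": [0, 0, -2], "grip": 0},
    {"dp": [-7, -4, 100], "turn": [0, 0, -2], "grip": 0},
    {"dp": [-7, -4, 130], "turn": [0, 0, -2], "grip": 0},
    {"dp": [-7, -4, 150], "turn": [0, 0, -2], "grip": 0},
    {"dp": [-7, -4, 160], "turn": [0, 0, -2], "grip": 0},
    {"dp": [-7, -4, 166], "turn": [0, 0, -2], "grip": 0},
    {"dp": [-7, -4, 166], "turn": [0, 0, -2], "grip": 0},
  ],
)

```text
time_s: 25.25
position: [0.5043, 0.4064, 0.0861]
tcp_rot: [[-0.969, 0.249, -0.001], [0.249, 0.969, -0.001], [0.001, -0.002, -1.0]]
force: [0.3, -0.7, -2.6]
opening: 0.159
```

```bash
python3 - <<'E'
from pose import *
goto((.5025,.411,.077),75.0,0)
E
```

```text
t 25.25 at [504.3 406.4  86.1] J [ 29.   42.4  84.9  -0.   52.8 -46.6] F [ 0.3 -0.7 -2.6] op 0.159
dp [2.9, 4.0, 9.1] turn [-0.1, -0.0, 0.6]
```

Request:
jog_arm(
  rows=[
    {"dp": [3, 4, 3], "turn": [0, 0, 0], "grip": 0},
    {"dp": [3, 4, 6], "turn": [0, 0, 0], "grip": 0},
    {"dp": [3, 4, 8], "turn": [0, 0, 0], "grip": 0},
    {"dp": [3, 4, 9.5], "turn": [0, 0, 0], "grip": 0},
    {"dp": [3, 4, 9.5], "turn": [0, 0, 0], "grip": 0},
    {"dp": [3, 4, 9.5], "turn": [0, 0, 0], "grip": 0},
  ],
)

```text
time_s: 25.85
position: [0.5037, 0.4122, 0.0776]
tcp_rot: [[-0.969, 0.249, 0.002], [0.249, 0.969, 0.001], [-0.001, 0.001, -1.0]]
force: [1.5, 3.0, 4.0]
opening: 0.162
```

Contact (+4 N). Release and rise.

Request:
jog_arm(
  rows=[
    {"dp": [0, 0, 0], "turn": [0, 0, 0], "grip": 0.4},
    {"dp": [0, 0, 0], "turn": [0, 0, 0], "grip": 0.6},
    {"dp": [0, 0, 0], "turn": [0, 0, 0], "grip": 0.6},
    {"dp": [0, 0, 0], "turn": [0, 0, 0], "grip": 0.6},
    {"dp": [0, 0, -20], "turn": [0, 0, 0], "grip": 0.6},
    {"dp": [0, 0, -50], "turn": [0, 0, 0], "grip": 0.6},
    {"dp": [0, 0, -90], "turn": [0, 0, 0], "grip": 0.6},
    {"dp": [0, 0, -130], "turn": [0, 0, 0], "grip": 0.6},
    {"dp": [0, 0, -170], "turn": [0, 0, 0], "grip": 0.6},
    {"dp": [0, 0, -200], "turn": [0, 0, 0], "grip": 0.6},
  ],
)

```text
time_s: 26.85
position: [0.5029, 0.4115, 0.279]
tcp_rot: [[-0.969, 0.248, 0.0], [0.248, 0.969, -0.001], [-0.0, -0.001, -1.0]]
force: [0.0, -0.3, -0.5]
opening: 0.599
```

```bash
python3 - <<'E'
from pose import *
im,D=shot('top','top18'); shot('side','side18')
P=cloud('top',cv2.medianBlur(D,3))
b=im[:,:,::-1]; cv2.imwrite('pics/z23.png',cv2.resize(b[140:270,130:350],None,fx=3.6,fy=3.6,interpolation=cv2.INTER_CUBIC))
rect(P,.014,.035,(240,266,155,183),'cart')
rect(P,.098,.122,(302,330,175,210),'topcart')
rect(P,.078,.097,(302,325,178,205),'x')
rect(P,.10,.135,(285,340,170,230),'stem+')
rect(P,.085,.105,(140,215,180,245),'bail')
goto((.62,.205,.2),45)
s=b[180:280,260:380]; cv2.imwrite('pics/z24.png',cv2.resize(cv2.imread('pics/side18.png')[180:280,260:380],None,fx=5,fy=5,interpolation=cv2.INTER_CUBIC))
E
```

```text
cart 133 c [622.2222 205.546 ] size [28.3307 39.9894] ang 45.79536437988281 mean [621.0546 204.8993]
topcart 175 c [523.0579  15.794 ] size [31.3428 72.6703] ang 78.00027465820312 mean [532.5085  14.2628]
x 71 c [546.3441  25.5905] size [66.9821 52.5318] ang 2.900926113128662 mean [558.2815  31.6496]
stem+ 228 c [523.0558  16.9457] size [33.8521 73.8592] ang 73.15570831298828 mean [524.958   18.1906]
bail 239 c [504.5174 413.0404] size [ 16.5495 106.3638] ang 74.69593048095703 mean [504.5432 410.8905]
t 26.95 at [504.9 412.8 281.9] J [ 29.5  29.6  75.1  -0.   74.9 -46.1] F [1.2 0.  1. ] op 0.598
dp [-162.6, -173.1, 82.0] turn [0.4, 0.3, 30.6]
```

View pics/z23.png

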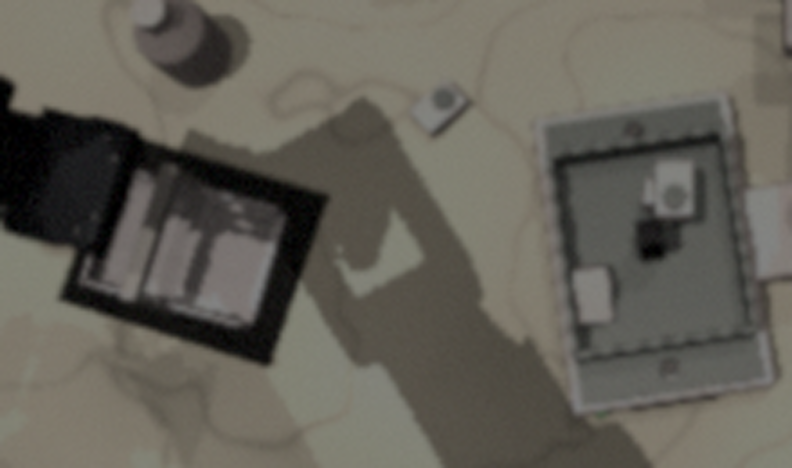

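View pics/z24.png

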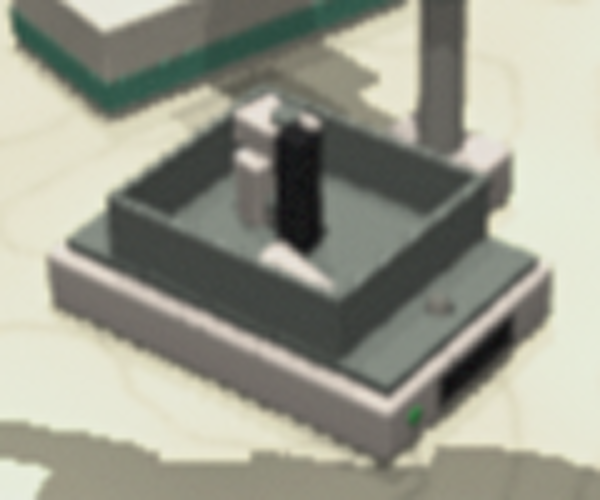

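```bash
python3 - <<'E'
from pose import *
D=np.load('pics/top18.npy'); P=cloud('top',D)
im=cv2.imread('pics/top18.png')
u0,u1,v0,v1=308,328,180,212
np.set_printoptions(linewidth=200)
print((P[v0:v1,u0:u1,2]*1000).round().astype(int))
Q=P[v0:v1,u0:u1].reshape(-1,3); Q=Q[(Q[:,2]>.098)&(Q[:,2]<.122)&(Q[:,0]>.515)]
print(len(Q),np.median(Q,0),Q.min(0),Q.max(0),cv2.minAreaRect((Q[:,:2]*1000).astype(np.float32)))
g=cv2.cvtColor(im,cv2.COLOR_BGR2GRAY)[170:215,300:330]; m=((g>115)*255).astype(np.uint8)
for c in cv2.findContours(m,0,2)[0]:
    if cv2.contourArea(c)>30:
        q=np.array([plane('top',p[0][0]+300,p[0][1]+170,.11)[:2]*1000 for p in c],np.float32); print(cv2.contourArea(c),cv2.minAreaRect(q))
E
```

```text
[[  80   75   73   71   69   68   66   65   62   61   60   58   56   51   55   52   49   51   49   50]
 [  66   61   60   59   59   57   52   54   49   46   51   50   49   53   46   51   51   50   48   46]
 [  56   55   48   46   53   47   48   53   51   50   50   50   51   53   50   51   48   51   51   49]
 [  48   50   48   50   47   47   50   48   48   48   48   49   49   46   48   51   48   50   53   49]
 [  48   49   50   51  113  113  110  112  111  111  112  113  107  106   50   49   50   48   52   52]
 [  50   49   48   50  112  110  111  115  112  113  111  107  114  110   49   50   49   43   50   51]
 [  51   49   48   47  111  109  114  111  110  114  115  112  112  109   47   49   50   48   50   51]
 [  53   43   52   49  112  113  109  114  111  112  110  112  111  112   50   51   50   48   49   47]
 [  49   48   49   48  110  111  112  113  111  109  108  111  111  109   48   50   47   51   51   49]
 [  47   91   94   91  111  111  110  110  111  112  110  112  111  111   51   50   49   48   48   47]
 [  50   89   91   90  109  111  112  111  109  107  111  114  112  10
[... 1783 characters left out ...]

 [ 118  118  112  114  106  105   48   47   52   46   53   48   50   49   49   49   52   48   50   48]
 [ 103  101   95   94   94   91   79   49   50   49   52   49   49   50   48   49   48   49   50   51]
 [  90   81   78   80 1116   75   65   50   45   49   49   46   51   48   49   48   49   45   49   52]
 [  71   67   65   63   58   56   51   49   50   48   47   52   44   50   49   49   49   52   50   49]]
162 [0.535  0.013  0.1115] [0.5151 0.001  0.0989] [0.5578 0.0251 0.121 ] ((536.4204711914062, 13.064945220947266), (42.718875885009766, 24.098220825195312), 0.08723649382591248)
53.5 ((539.2803955078125, 15.812081336975098), (26.826038360595703, 38.186866760253906), 44.693485260009766)
```

```bash
python3 - <<'E'
from pose import *
goto((.539,-.027,.26),10)
E
```

```text
t 26.95 at [504.9 412.8 281.9] J [ 29.5  29.6  75.1  -0.   74.9 -46.1] F [1.2 0.  1. ] op 0.598
dp [-142.1, -417.6, 20.6] turn [0.5, 0.1, 65.6]
```

Request:
jog_arm(
  rows=[
    {"dp": [-142, -418, 0], "turn": [0, 0, 65.6], "grip": 0},
    {"dp": [-142, -418, 0], "turn": [0, 0, 65.6], "grip": 0},
    {"dp": [-142, -418, 0], "turn": [0, 0, 65.6], "grip": 0},
    {"dp": [-142, -418, 0], "turn": [0, 0, 65.6], "grip": 0},
    {"dp": [-142, -418, 0], "turn": [0, 0, 65.6], "grip": 0},
    {"dp": [-142, -418, 0], "turn": [0, 0, 65.6], "grip": 0},
    {"dp": [-142, -418, 0], "turn": [0, 0, 65.6], "grip": 0},
    {"dp": [-142, -418, 0], "turn": [0, 0, 65.6], "grip": 0},
    {"dp": [-142, -418, 0], "turn": [0, 0, 65.6], "grip": 0},
    {"dp": [-142, -418, 0], "turn": [0, 0, 65.6], "grip": 0},
  ],
)

```text
time_s: 27.95
position: [0.5364, -0.0338, 0.2759]
tcp_rot: [[-0.168, 0.986, -0.003], [0.986, 0.168, -0.003], [-0.003, -0.004, -1.0]]
force: [-0.5, -0.5, 0.5]
opening: 0.008
```

```bash
python3 - <<'E'
from pose import *
goto((.539,-.027,.26),10)
goto((.539,-.027,.111),10)
E
```

```text
t 27.95 at [536.4 -33.8 275.9] J [-15.4  20.7  91.6  -0.3  67.8 -25. ] F [-0.5 -0.5  0.5] op 0.008
dp [6.4, 3.7, 15.9] turn [-0.2, 0.2, -0.3]
t 27.95 at [536.4 -33.8 275.9] J [-15.4  20.7  91.6  -0.3  67.8 -25. ] F [-0.5 -0.5  0.5] op 0.008
dp [6.8, 4.3, 164.9] turn [-0.2, 0.2, -0.3]
```

Request:
jog_arm(
  rows=[
    {"dp": [3, 2, 0], "turn": [0, 0, 0], "grip": 0},
    {"dp": [6, 4, 10], "turn": [0, 0, 0], "grip": 0},
    {"dp": [6, 4, 40], "turn": [0, 0, 0], "grip": 0},
    {"dp": [6, 4, 70], "turn": [0, 0, 0], "grip": 0},
    {"dp": [6, 4, 100], "turn": [0, 0, 0], "grip": 0},
    {"dp": [6, 4, 130], "turn": [0, 0, 0], "grip": 0},
    {"dp": [6, 4, 150], "turn": [0, 0, 0], "grip": 0},
    {"dp": [6, 4, 162], "turn": [0, 0, 0], "grip": 0},
    {"dp": [6, 4, 162], "turn": [0, 0, 0], "grip": 0},
    {"dp": [6, 4, 162], "turn": [0, 0, 0], "grip": 0},
  ],
)

```text
time_s: 28.95
position: [0.5392, -0.0216, 0.1151]
tcp_rot: [[-0.175, 0.984, -0.001], [0.984, 0.175, -0.002], [-0.001, -0.002, -1.0]]
force: [1.6, -0.0, 0.5]
opening: 0.005
```

```bash
python3 - <<'E'
from pose import *
goto((.541,.010,.111),10)
shot('side','side19')
cv2.imwrite('pics/z25.png',cv2.resize(cv2.imread('pics/side19.png')[140:270,250:390],None,fx=4.5,fy=4.5,interpolation=cv2.INTER_CUBIC))
E
```

```text
t 28.95 at [539.2 -21.6 115.1] J [-14.1  33.6 100.3  -0.2  46.1 -24.1] F [ 1.6 -0.   0.5] op 0.005
dp [30.8, 7.3, 4.1] turn [-0.1, 0.1, 0.1]
```

View pics/z25.png

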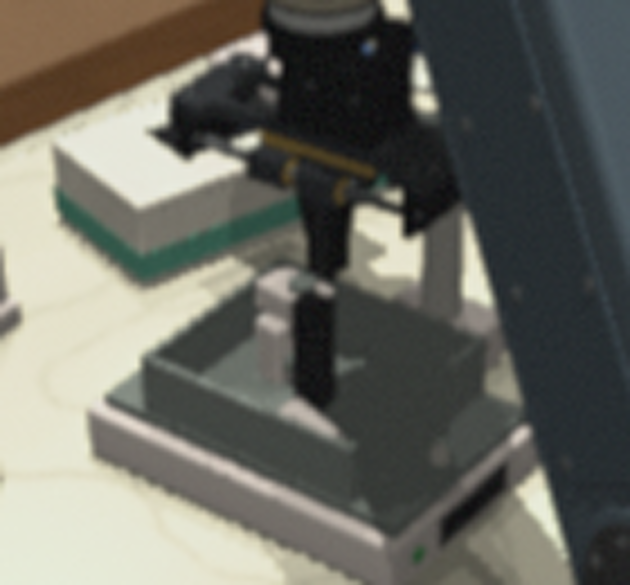

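Request:
jog_arm(
  rows=[
    {"dp": [0, 0, 4], "turn": [0, 0, 0], "grip": 0},
    {"dp": [4, 1, 7], "turn": [0, 0, 0], "grip": 0},
    {"dp": [8, 2, 7], "turn": [0, 0, 0], "grip": 0},
    {"dp": [12, 2, 7], "turn": [0, 0, 0], "grip": 0},
    {"dp": [16, 3, 7], "turn": [0, 0, 0], "grip": 0},
    {"dp": [20, 4, 7], "turn": [0, 0, 0], "grip": 0},
    {"dp": [24, 4, 7], "turn": [0, 0, 0], "grip": 0},
    {"dp": [28, 5, 7], "turn": [0, 0, 0], "grip": 0},
    {"dp": [32, 6, 7], "turn": [0, 0, 0], "grip": 0},
    {"dp": [32, 6, 7], "turn": [0, 0, 0], "grip": 0},
  ],
)

```text
time_s: 30.0
position: [0.5392, 0.0107, 0.1079]
tcp_rot: [[-0.175, 0.985, -0.002], [0.985, 0.175, -0.002], [-0.001, -0.002, -1.0]]
force: [-0.6, -0.8, 0.4]
opening: 0.008
```

```bash
python3 - <<'E'
from pose import *
goto((.541,.010,.111),10)
shot('side','side20')
cv2.imwrite('pics/z26.png',cv2.resize(cv2.imread('pics/side20.png')[140:270,250:390],None,fx=4.5,fy=4.5,interpolation=cv2.INTER_CUBIC))
E
```

```text
t 30.0 at [539.2  10.7 107.9] J [-10.7  34.3 100.6  -0.1  45.2 -20.6] F [-0.6 -0.8  0.4] op 0.008
dp [-1.0, 1.7, -3.1] turn [-0.1, 0.1, 0.1]
```

View pics/z26.png

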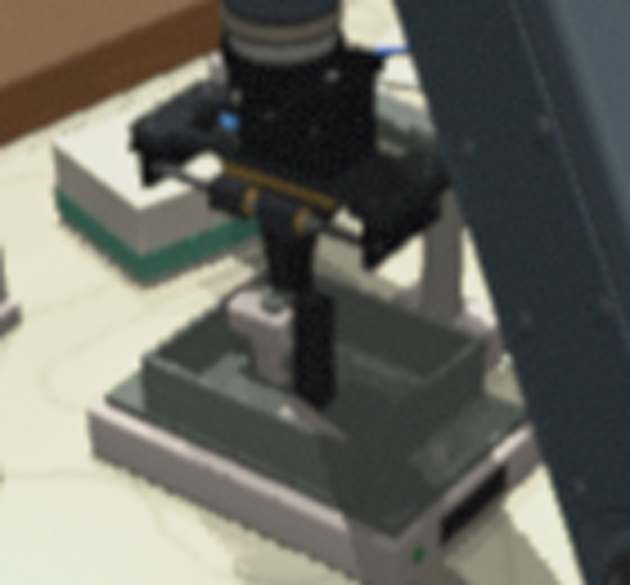

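Sliding as wished. Keep pushing.

Request:
jog_arm(
  rows=[
    {"dp": [4, 1, 0], "turn": [0, 0, 0], "grip": 0},
    {"dp": [8, 1, 0], "turn": [0, 0, 0], "grip": 0},
    {"dp": [12, 2, 0], "turn": [0, 0, 0], "grip": 0},
    {"dp": [16, 3, 0], "turn": [0, 0, 0], "grip": 0},
    {"dp": [20, 4, 0], "turn": [0, 0, 0], "grip": 0},
    {"dp": [20, 4, 0], "turn": [0, 0, 0], "grip": 0},
    {"dp": [20, 4, 0], "turn": [0, 0, 0], "grip": 0},
    {"dp": [20, 4, 0], "turn": [0, 0, 0], "grip": 0},
  ],
)

```text
time_s: 30.85
position: [0.5406, 0.0307, 0.1088]
tcp_rot: [[-0.174, 0.985, 0.0], [0.985, 0.174, -0.002], [-0.002, 0.0, -1.0]]
force: [-1.5, 0.2, 6.4]
opening: 0.011
```

```bash
python3 - <<'E'
from pose import *
goto((.541,.010,.111),10)
shot('side','side21')
cv2.imwrite('pics/z27.png',cv2.resize(cv2.imread('pics/side21.png')[140:270,250:390],None,fx=4.5,fy=4.5,interpolation=cv2.INTER_CUBIC))
E
```

```text
t 30.85 at [540.6  30.7 108.8] J [ -8.5  34.3 100.4  -0.2  45.3 -18.4] F [-1.5  0.2  6.4] op 0.011
dp [-20.5, -3.2, -2.2] turn [0.0, 0.1, 0.0]
```

View pics/z27.png

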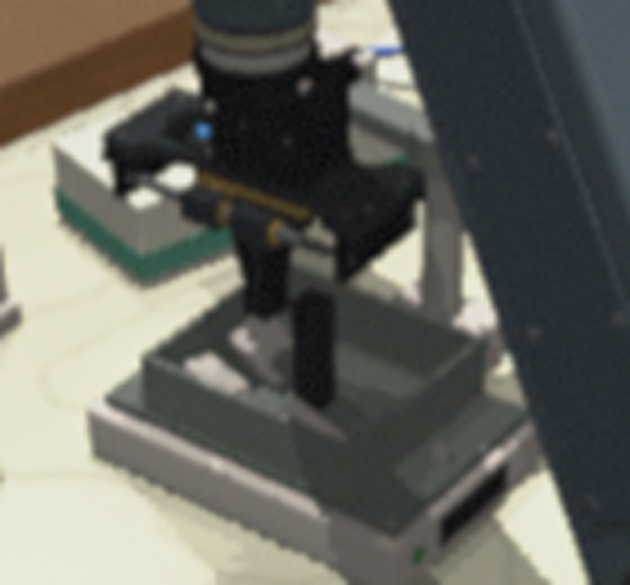

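Request:
jog_arm(
  rows=[
    {"dp": [0, 0, -20], "turn": [0, 0, 0], "grip": 0},
    {"dp": [0, 0, -60], "turn": [0, 0, 0], "grip": 0},
    {"dp": [0, 0, -100], "turn": [0, 0, 0], "grip": 0.7},
    {"dp": [20, 0, -140], "turn": [0, 0, 0], "grip": 0.7},
    {"dp": [60, 20, -140], "turn": [0, 0, 0], "grip": 0.7},
    {"dp": [100, 40, -140], "turn": [0, 0, 0], "grip": 0.7},
    {"dp": [150, 60, -140], "turn": [0, 0, -10], "grip": 0.7},
    {"dp": [200, 80, -140], "turn": [0, 0, -20], "grip": 0.7},
    {"dp": [240, 100, -140], "turn": [0, 0, -30], "grip": 0.7},
    {"dp": [240, 100, -140], "turn": [0, 0, -36], "grip": 0.7},
  ],
)

```text
time_s: 31.9
position: [0.597, 0.291, 0.2469]
tcp_rot: [[-0.708, 0.706, -0.0], [0.706, 0.708, 0.002], [0.001, 0.001, -1.0]]
force: [0.0, -0.6, -0.0]
opening: 0.64
```

```bash
python3 - <<'E'
from pose import *
im,D=shot('top','top22'); shot('side','side22')
P=cloud('top',cv2.medianBlur(D,3))
b=im[:,:,::-1]; cv2.imwrite('pics/z28.png',cv2.resize(b[140:270,130:350],None,fx=3.6,fy=3.6,interpolation=cv2.INTER_CUBIC))
cv2.imwrite('pics/z29.png',cv2.resize(b[165:255,270:350],None,fx=6.5,fy=6.5,interpolation=cv2.INTER_CUBIC))
P0=cloud('top',cv2.medianBlur(np.load('pics/top18.npy'),3))
rect(P0,.03,.12,(225,303,100,140),'rack')
rect(P,.014,.035,(240,266,155,183),'cart')
goto((.622,.2055,.1),45.8)
E
```

```text
rack 1097 c [765.1163 166.5524] size [ 38.0383 189.2355] ang 8.81548023223877 mean [759.0203 168.0168]
cart 136 c [621.4739 206.0877] size [27.3217 41.9003] ang 45.611289978027344 mean [620.5942 205.1216]
t 32.0 at [596.  286.5 246.5] J [ 16.   32.5  75.5  -0.1  72.2 -28.5] F [ 0.1 -0.5 -0.5] op 0.677
dp [-76.1, -37.8, 146.6] turn [-0.2, -0.0, -1.2]
```

View pics/z29.png

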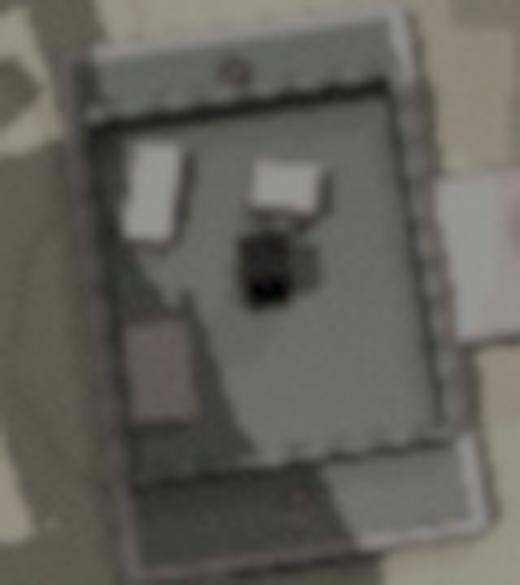

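View pics/side22.png

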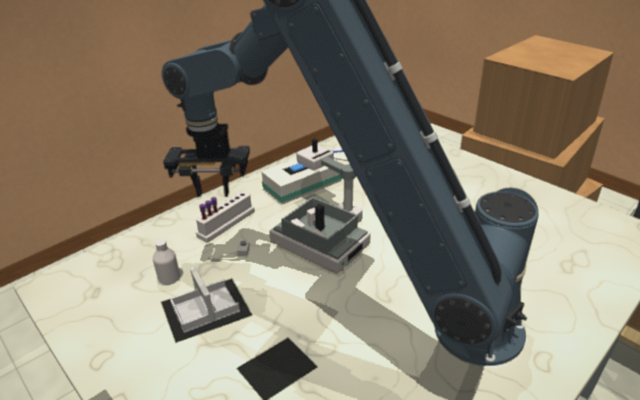

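Request:
jog_arm(
  rows=[
    {"dp": [-30, -15, 20], "turn": [0, 0, -1], "grip": 0.65},
    {"dp": [-60, -30, 60], "turn": [0, 0, -1], "grip": 0.65},
    {"dp": [-76, -38, 100], "turn": [0, 0, -1], "grip": 0.65},
    {"dp": [-76, -38, 140], "turn": [0, 0, -1], "grip": 0.65},
    {"dp": [-76, -38, 160], "turn": [0, 0, -1], "grip": 0.65},
    {"dp": [-76, -38, 170], "turn": [0, 0, -1], "grip": 0.65},
    {"dp": [-76, -38, 170], "turn": [0, 0, -1], "grip": 0.65},
    {"dp": [-76, -38, 170], "turn": [0, 0, -1], "grip": 0.65},
  ],
)

```text
time_s: 32.8
position: [0.6232, 0.2032, 0.0786]
tcp_rot: [[-0.711, 0.703, 0.0], [0.703, 0.711, -0.001], [-0.001, -0.001, -1.0]]
force: [0.1, -0.4, 0.5]
opening: 0.651
```

```bash
python3 - <<'E'
from pose import *
shot('side','side23')
cv2.imwrite('pics/z30.png',cv2.resize(cv2.imread('pics/side23.png')[180:290,180:300],None,fx=5,fy=5,interpolation=cv2.INTER_CUBIC))
goto((.6215,.2058,.014),45.8)
E
```

```text
t 32.85 at [623.6 203.4  79.1] J [  8.4  43.4  83.9  -0.1  52.6 -36.9] F [0.8 0.1 0.3] op 0.651
dp [3.2, 0.2, 65.1] turn [0.0, 0.1, -0.5]
```

View pics/z30.png

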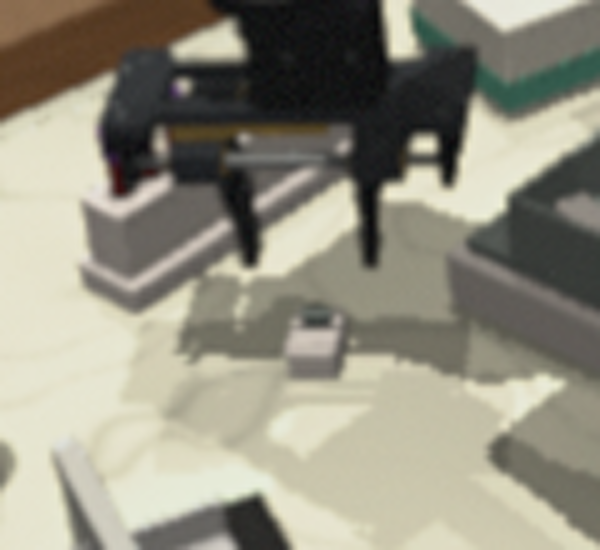

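Request:
jog_arm(
  rows=[
    {"dp": [3, 0, 20], "turn": [0, 0, -0.5], "grip": 0.65},
    {"dp": [3, 0, 40], "turn": [0, 0, -0.5], "grip": 0.65},
    {"dp": [3, 0, 55], "turn": [0, 0, -0.5], "grip": 0.65},
    {"dp": [3, 0, 64], "turn": [0, 0, -0.5], "grip": 0.65},
    {"dp": [3, 0, 64], "turn": [0, 0, -0.5], "grip": 0.6},
    {"dp": [3, 0, 64], "turn": [0, 0, -0.5], "grip": 0.2},
    {"dp": [3, 0, 64], "turn": [0, 0, -0.5], "grip": 0},
    {"dp": [3, 0, 64], "turn": [0, 0, -0.5], "grip": 0},
    {"dp": [3, 0, 64], "turn": [0, 0, -0.5], "grip": 0},
    {"dp": [3, 0, 64], "turn": [0, 0, -0.5], "grip": 0},
  ],
)

```text
time_s: 33.85
position: [0.6206, 0.2055, 0.0141]
tcp_rot: [[-0.718, 0.696, -0.001], [0.696, 0.718, -0.001], [-0.001, -0.001, -1.0]]
force: [0.5, 0.4, 2.5]
opening: 0.318
```

Request:
jog_arm(
  rows=[
    {"dp": [0, 0, 0], "turn": [0, 0, 0], "grip": 0},
    {"dp": [0, 0, 0], "turn": [0, 0, 0], "grip": 0},
    {"dp": [0, 0, 0], "turn": [0, 0, 0], "grip": 0},
    {"dp": [0, 0, -10], "turn": [0, 0, 0], "grip": 0},
    {"dp": [0, 0, -40], "turn": [0, 0, 0], "grip": 0},
    {"dp": [0, 0, -80], "turn": [0, 0, 0], "grip": 0},
    {"dp": [0, 0, -120], "turn": [0, 0, 0], "grip": 0},
    {"dp": [0, 0, -160], "turn": [0, 0, 0], "grip": 0},
    {"dp": [0, 0, -190], "turn": [0, 0, 0], "grip": 0},
    {"dp": [0, 0, -200], "turn": [0, 0, 0], "grip": 0},
  ],
)

```text
time_s: 34.85
position: [0.6221, 0.2059, 0.2175]
tcp_rot: [[-0.718, 0.696, 0.005], [0.696, 0.718, -0.001], [-0.004, 0.003, -1.0]]
force: [0.3, -0.2, -0.2]
opening: 0.317
```

```bash
python3 - <<'E'
from pose import *
shot('side','side24'); shot('top','top24')
cv2.imwrite('pics/z31.png',cv2.resize(cv2.imread('pics/side24.png')[100:260,150:350],None,fx=3.5,fy=3.5,interpolation=cv2.INTER_CUBIC))
goto((.462,.001,.2),8.9)
goto((.462,.001,.2),98.9)
E
```

```text
t 34.95 at [621.  205.7 214.8] J [  8.6  33.6  78.7  -0.1  67.6 -37.3] F [ 0.1 -0.1 -1.1] op 0.32
dp [-28.3, -257.7, 15.0] turn [0.0, 0.1, 37.0]
t 34.95 at [621.  205.7 214.8] J [  8.6  33.6  78.7  -0.1  67.6 -37.3] F [ 0.1 -0.1 -1.1] op 0.32
dp [-28.3, -257.7, 15.0] turn [-0.1, 0.1, -53.0]
```

View pics/z31.png

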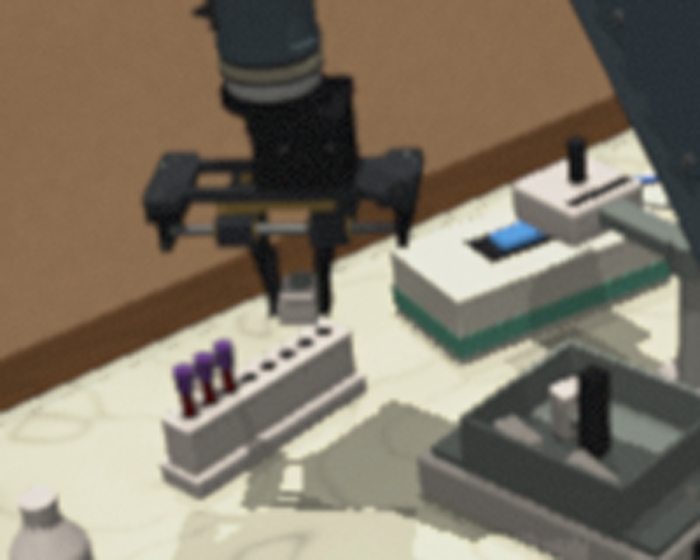

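Request:
jog_arm(
  rows=[
    {"dp": [-4, -35, 0], "turn": [0, 0, 5], "grip": 0},
    {"dp": [-8, -75, 5], "turn": [0, 0, 11], "grip": 0},
    {"dp": [-12, -115, 10], "turn": [0, 0, 17], "grip": 0},
    {"dp": [-17, -155, 15], "turn": [0, 0, 23], "grip": 0},
    {"dp": [-21, -195, 15], "turn": [0, 0, 29], "grip": 0},
    {"dp": [-25, -230, 15], "turn": [0, 0, 34], "grip": 0},
    {"dp": [-28, -255, 15], "turn": [0, 0, 37], "grip": 0},
    {"dp": [-28, -255, 15], "turn": [0, 0, 37], "grip": 0},
    {"dp": [-28, -255, 15], "turn": [0, 0, 37], "grip": 0},
    {"dp": [-28, -255, 15], "turn": [0, 0, 37], "grip": 0},
  ],
)

```text
time_s: 35.95
position: [0.4634, 0.0036, 0.1982]
tcp_rot: [[-0.156, 0.988, -0.003], [0.988, 0.156, -0.001], [-0.001, -0.003, -1.0]]
force: [0.5, -0.4, -0.3]
opening: 0.319
```

```bash
python3 - <<'E'
from pose import *
goto((.4664,.0004,.092),8.9)
E
```

```text
t 35.95 at [463.4   3.6 198.2] J [-13.3  21.1 106.8  -0.1  52.3 -22.2] F [ 0.5 -0.4 -0.3] op 0.319
dp [-3.6, 2.8, 106.2] turn [-0.2, 0.0, 0.0]
```

Request:
jog_arm(
  rows=[
    {"dp": [-3, 2, 20], "turn": [0, 0, 0], "grip": 0},
    {"dp": [-3, 3, 50], "turn": [0, 0, 0], "grip": 0},
    {"dp": [-3, 3, 80], "turn": [0, 0, 0], "grip": 0},
    {"dp": [-3, 3, 98], "turn": [0, 0, 0], "grip": 0},
    {"dp": [-3, 3, 105], "turn": [0, 0, 0], "grip": 0},
    {"dp": [-3, 3, 105], "turn": [0, 0, 0], "grip": 0},
    {"dp": [-3, 3, 105], "turn": [0, 0, 0], "grip": 0},
  ],
)

```text
time_s: 36.65
position: [0.4671, 0.0007, 0.0944]
tcp_rot: [[-0.156, 0.988, -0.001], [0.988, 0.156, -0.002], [-0.002, -0.001, -1.0]]
force: [0.9, -0.9, -0.5]
opening: 0.318
```

```bash
python3 - <<'E'
from pose import *
goto((.4664,.0004,.092),8.9)
shot('side','side25')
cv2.imwrite('pics/z32.png',cv2.resize(cv2.imread('pics/side25.png')[140:270,250:390],None,fx=4.5,fy=4.5,interpolation=cv2.INTER_CUBIC))
E
```

```text
t 36.65 at [467.1   0.7  94.4] J [-13.6  32.2 111.4  -0.2  36.4 -22.4] F [ 0.9 -0.9 -0.5] op 0.318
dp [-0.2, -0.7, 2.4] turn [-0.1, 0.1, 0.0]
```

View pics/z32.png

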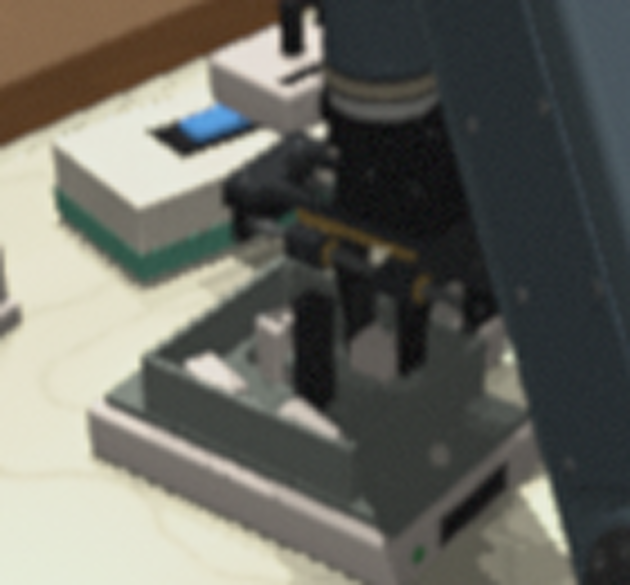

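Good, release with a slight opening and rise.

Request:
jog_arm(
  rows=[
    {"dp": [0, 0, 2], "turn": [0, 0, 0], "grip": 0.41},
    {"dp": [0, 0, 2], "turn": [0, 0, 0], "grip": 0.41},
    {"dp": [0, 0, 2], "turn": [0, 0, 0], "grip": 0.41},
    {"dp": [0, 0, 2], "turn": [0, 0, 0], "grip": 0.41},
    {"dp": [0, 0, -20], "turn": [0, 0, 0], "grip": 0.41},
    {"dp": [0, 0, -60], "turn": [0, 0, 0], "grip": 0.41},
    {"dp": [0, 0, -100], "turn": [0, 0, 0], "grip": 0.2},
    {"dp": [0, 0, -130], "turn": [0, 0, 0], "grip": 0},
    {"dp": [0, 0, -130], "turn": [0, 0, 0], "grip": 0},
  ],
)

```text
time_s: 37.6
position: [0.4694, 0.0, 0.2281]
tcp_rot: [[-0.155, 0.988, 0.008], [0.988, 0.155, -0.004], [-0.005, 0.007, -1.0]]
force: [0.1, -0.4, -0.4]
opening: 0.223
```

```bash
python3 - <<'E'
from pose import *
im,D=shot('side','side26')
cv2.imwrite('pics/z33.png',cv2.resize(cv2.imread('pics/side26.png')[140:270,250:390],None,fx=4.5,fy=4.5,interpolation=cv2.INTER_CUBIC))
goto((.5,.3,.3),8.9)
E
```

```text
t 37.65 at [467.8   0.3 226.1] J [-13.6  18.7 104.6  -0.1  56.4 -22.4] F [-0.8  0.3 -0.4] op 0.177
dp [290.9, 78.4, -74.7] turn [0.2, 0.2, -0.0]
```

View pics/z33.png

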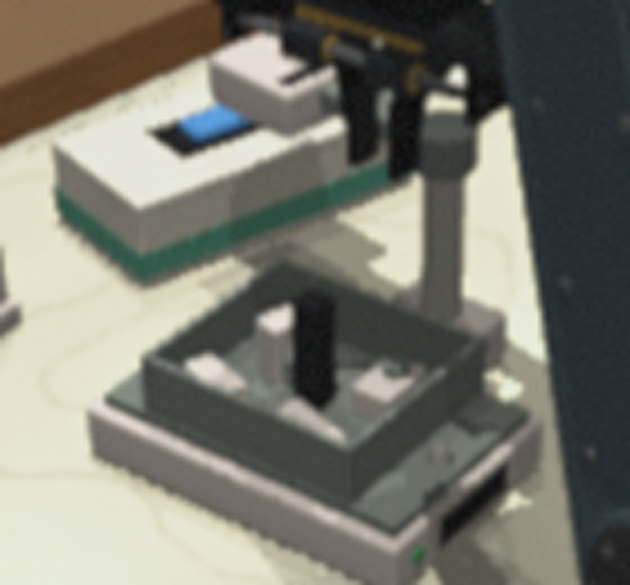

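```bash
python3 - <<'E'
from pose import *
D=np.load('pics/top22.npy'); P=cloud('top',cv2.medianBlur(D,3))
Q=P[185:202,304:324].reshape(-1,3); Q=Q[(Q[:,2]>.083)&(Q[:,2]<.1)]; print(len(Q),Q[:,:2].min(0),Q[:,:2].max(0),cv2.minAreaRect((Q[:,:2]*1000).astype(np.float32)))
Q=P[180:206,285:301].reshape(-1,3); Q=Q[(Q[:,2]>.058)&(Q[:,2]<.083)]; print(len(Q),np.median(Q,0),cv2.minAreaRect((Q[:,:2]*1000).astype(np.float32)))
goto((.536,.060,.2),8.9)
E
```

```text
75 [0.5279 0.0092] [0.548  0.0365] ((537.9907836914062, 22.731264114379883), (27.466259002685547, 19.872297286987305), 88.49950408935547)
177 [0.537  0.081  0.0758] ((539.044921875, 80.28301239013672), (65.60186004638672, 43.470184326171875), 1.0353367328643799)
t 37.65 at [467.8   0.3 226.1] J [-13.6  18.7 104.6  -0.1  56.4 -22.4] F [-0.8  0.3 -0.4] op 0.177
dp [48.5, 76.5, 26.1] turn [0.2, 0.2, -0.0]
```

```bash
python3 - <<'E'
from pose import *
for f in ('top22','top24'):
    D=np.load(f'pics/{f}.npy'); P=cloud('top',cv2.medianBlur(D,3))
    rect(P,.208,.225,(340,390,115,165),'post'); rect(P,.172,.186,(340,390,115,160),'head'); rect(P,.15,.2,(350,380,182,205),'hinge')
goto((.6607,-.1085,.29),-40)
E
```

```text
post 50 c [ 661.3355 -108.3802] size [16.6927 15.6072] ang 44.71232986450195 mean [ 660.083 -108.304]
head 988 c [ 654.5049 -109.445 ] size [83.5154 94.9087] ang 89.30235290527344 mean [ 656.4071 -108.5436]
hinge 286 c [ 524.7368 -106.9792] size [45.5605 43.1498] ang 0.6420475244522095 mean [ 522.9462 -106.1778]
post 47 c [ 661.2524 -108.3356] size [15.9127 15.4019] ang 46.01731872558594 mean [ 660.4438 -108.1305]
head 983 c [ 654.3802 -109.4876] size [83.4871 94.195 ] ang 89.37777709960938 mean [ 656.5884 -108.5441]
hinge 286 c [ 524.8942 -107.002 ] size [42.9045 45.5958] ang 89.12924194335938 mean [ 522.939  -106.1779]
t 37.65 at [467.8   0.3 226.1] J [-13.6  18.7 104.6  -0.1  56.4 -22.4] F [-0.8  0.3 -0.4] op 0.177
dp [-137.5, 173.9, -62.9] turn [0.3, 0.1, 48.9]
```

Request:
jog_arm(
  rows=[
    {"dp": [0, 0, -40], "turn": [0, 0, 5], "grip": 0.6},
    {"dp": [0, 0, -63], "turn": [0, 0, 12], "grip": 0.6},
    {"dp": [-20, 25, -63], "turn": [0, 0, 19], "grip": 0.6},
    {"dp": [-45, 55, -63], "turn": [0, 0, 26], "grip": 0.6},
    {"dp": [-70, 90, -63], "turn": [0, 0, 33], "grip": 0.6},
    {"dp": [-100, 125, -63], "turn": [0, 0, 40], "grip": 0.6},
    {"dp": [-125, 155, -63], "turn": [0, 0, 46], "grip": 0.6},
    {"dp": [-137, 174, -63], "turn": [0, 0, 49], "grip": 0.6},
    {"dp": [-137, 174, -63], "turn": [0, 0, 49], "grip": 0.6},
    {"dp": [-137, 174, -63], "turn": [0, 0, 49], "grip": 0.6},
  ],
)

```text
time_s: 38.65
position: [0.6584, -0.1074, 0.2844]
tcp_rot: [[0.644, 0.765, -0.007], [0.765, -0.644, 0.0], [-0.004, -0.005, -1.0]]
force: [-1.2, 0.5, -0.1]
opening: 0.602
```

```bash
python3 - <<'E'
from pose import *
goto((.6605,-.1083,.199),-40)
D=shot('side','side27'); im,D=shot('top','top27'); b=im[:,:,::-1]
cv2.imwrite('pics/z34.png',cv2.resize(b[150:270,250:390],None,fx=5,fy=5,interpolation=cv2.INTER_CUBIC))
E
```

```text
t 38.65 at [ 658.4 -107.4  284.4] J [-18.8  31.1  71.9  -0.1  77.4  21.3] F [-1.2  0.5 -0.1] op 0.602
dp [1.0, 2.7, 85.3] turn [-0.3, 0.2, -0.1]
```

View pics/z34.png

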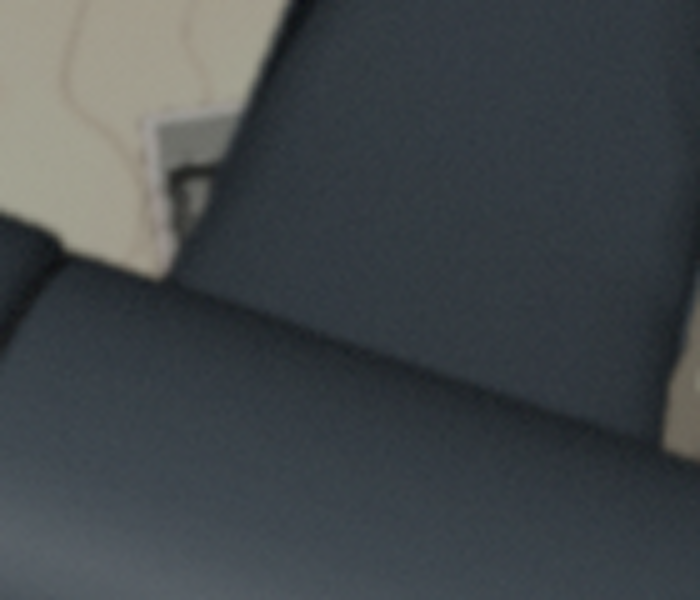

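View pics/side27.png

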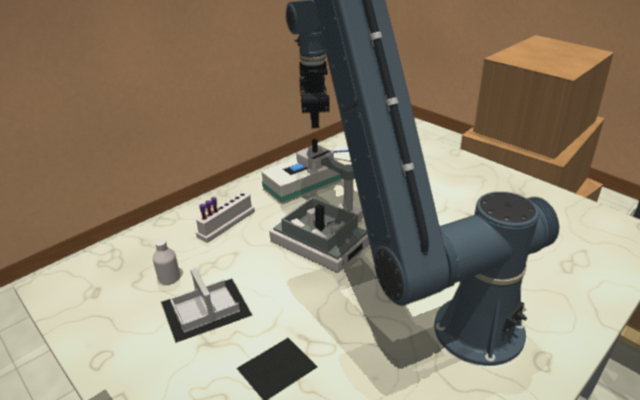

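Request:
jog_arm(
  rows=[
    {"dp": [1, 2.5, 20], "turn": [0, 0, 0], "grip": 0.6},
    {"dp": [1, 2.5, 45], "turn": [0, 0, 0], "grip": 0.6},
    {"dp": [1, 2.5, 65], "turn": [0, 0, 0], "grip": 0.6},
    {"dp": [1, 2.5, 80], "turn": [0, 0, 0], "grip": 0.6},
    {"dp": [1, 2.5, 85], "turn": [0, 0, 0], "grip": 0.6},
    {"dp": [1, 2.5, 85], "turn": [0, 0, 0], "grip": 0.6},
    {"dp": [1, 2.5, 85], "turn": [0, 0, 0], "grip": 0.6},
  ],
)

```text
time_s: 39.45
position: [0.6624, -0.1086, 0.203]
tcp_rot: [[0.644, 0.765, -0.0], [0.765, -0.644, -0.002], [-0.002, 0.001, -1.0]]
force: [-0.3, 0.5, 0.9]
opening: 0.599
```

```bash
python3 - <<'E'
from pose import *
goto((.6605,-.1083,.199),-40)
shot('side','side28')
cv2.imwrite('pics/z35.png',cv2.resize(cv2.imread('pics/side28.png')[90:210,260:380],None,fx=5,fy=5,interpolation=cv2.INTER_CUBIC))
E
```

```text
t 39.45 at [ 662.4 -108.6  203. ] J [-18.8  35.7  76.6  -0.1  67.7  21.4] F [-0.3  0.5  0.9] op 0.599
dp [-1.0, -1.7, 4.0] turn [0.1, 0.1, -0.1]
```

View pics/z35.png

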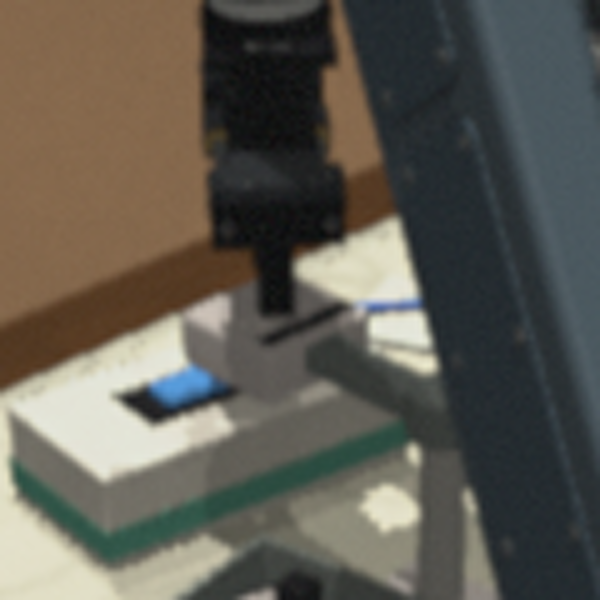

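Close onto the post (3 mm lower).

Request:
jog_arm(
  rows=[
    {"dp": [-1, -1.5, 3], "turn": [0, 0, 0], "grip": 0.6},
    {"dp": [-1, -1.5, 3], "turn": [0, 0, 0], "grip": 0.3},
    {"dp": [-1, -1.5, 3], "turn": [0, 0, 0], "grip": 0},
    {"dp": [-1, -1.5, 3], "turn": [0, 0, 0], "grip": 0},
    {"dp": [-1, -1.5, 3], "turn": [0, 0, 0], "grip": 0},
    {"dp": [-1, -1.5, 3], "turn": [0, 0, 0], "grip": 0},
    {"dp": [-1, -1.5, 3], "turn": [0, 0, 0], "grip": 0},
    {"dp": [-1, -1.5, 3], "turn": [0, 0, 0], "grip": 0},
    {"dp": [-1, -1.5, 3], "turn": [0, 0, 0], "grip": 0},
    {"dp": [-1, -1.5, 3], "turn": [0, 0, 0], "grip": 0},
  ],
)

```text
time_s: 40.5
position: [0.6629, -0.1096, 0.199]
tcp_rot: [[0.644, 0.765, 0.004], [0.765, -0.644, -0.004], [-0.0, 0.006, -1.0]]
force: [5.1, -2.2, -2.9]
opening: 0.199
```

```bash
cat >> h.py <<'E'
def arc(hinge,ths):
    s=bot.read_state(); R=np.array(s['tcp_rot']); p=np.array(s['position']); print(np.round(p*1000,1),np.round(s['force'],1),round(s['opening'],3),round(s['time_s'],2))
    h=np.array([*hinge,p[2]]); d=p-h; print('r',np.linalg.norm(d)*1000,'angle now',98.9-np.degrees(np.arctan2(d[1],d[0])))
    for t in ths:
        dp=R.T@(h+Ro.from_euler('z',t,degrees=True).apply(d)-p)*1000; print(t,np.round(dp,1).tolist())
E
python3 - <<'E'
from h import *
arc((.5213,-.1083),range(5,60,5))
E
```

```text
[ 662.9 -109.6  199. ] [ 5.1 -2.2 -2.9] 0.199 40.5
r 141.65287148728552 angle now 99.44034346373759
5 [9.2, -8.3, -0.0]
10 [17.6, -17.3, -0.1]
15 [25.2, -27.1, -0.2]
20 [31.9, -37.4, -0.2]
25 [37.7, -48.4, -0.3]
30 [42.5, -59.7, -0.3]
35 [46.3, -71.5, -0.4]
40 [49.1, -83.6, -0.5]
45 [50.8, -95.8, -0.5]
50 [51.4, -108.1, -0.6]
55 [51.0, -120.5, -0.7]
```

Request:
jog_arm(
  rows=[
    {"dp": [4, -3, 0], "turn": [0, 0, -2], "grip": 0},
    {"dp": [9, -8, 0], "turn": [0, 0, -5], "grip": 0},
    {"dp": [18, -17, 0], "turn": [0, 0, -10], "grip": 0},
    {"dp": [25, -27, 0], "turn": [0, 0, -15], "grip": 0},
    {"dp": [32, -37, 0], "turn": [0, 0, -20], "grip": 0},
    {"dp": [37.5, -48, 0], "turn": [0, 0, -25], "grip": 0},
    {"dp": [42.5, -59.5, 0], "turn": [0, 0, -30], "grip": 0},
    {"dp": [46, -71, 0], "turn": [0, 0, -35], "grip": 0},
    {"dp": [49, -83, 0], "turn": [0, 0, -40], "grip": 0},
    {"dp": [49, -83, 0], "turn": [0, 0, -40], "grip": 0},
  ],
)

```text
time_s: 41.5
position: [0.6282, -0.0167, 0.199]
tcp_rot: [[-0.0, 1.0, -0.002], [1.0, 0.0, -0.002], [-0.002, -0.002, -1.0]]
force: [0.5, -0.2, 0.8]
opening: 0.197
```

```bash
python3 - <<'E'
from h import *
arc((.522,-.1085),range(5,65,5))
print(bot.read_state()['tcp_rot'])
shot('side','side29')
E
```

```text
[628.2 -16.7 199. ] [ 0.5 -0.2  0.8] 0.197 41.5
r 140.33274445621487 angle now 58.05531350845476
5 [8.9, -8.4, 0.0]
10 [17.0, -17.5, 0.0]
15 [24.4, -27.4, 0.0]
20 [30.8, -37.8, 0.0]
25 [36.3, -48.7, 0.0]
30 [40.8, -60.1, 0.0]
35 [44.3, -71.8, 0.1]
40 [46.8, -83.8, 0.1]
45 [48.2, -96.0, 0.1]
50 [48.6, -108.2, 0.1]
55 [47.8, -120.4, 0.1]
60 [46.1, -132.6, 0.2]
[[-1.46191710e-04  9.99998463e-01 -1.74705605e-03]
 [ 9.99998764e-01  1.43456836e-04 -1.56544106e-03]
 [-1.56518803e-03 -1.74728275e-03 -9.99997249e-01]]
```

View pics/side29.png

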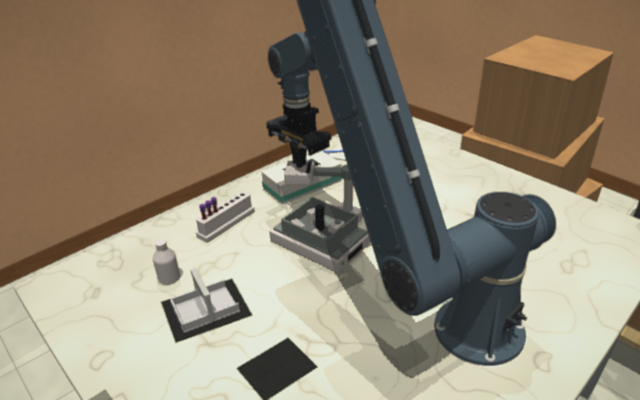

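Working well: the head follows. Continue 50° more.

Request:
jog_arm(
  rows=[
    {"dp": [9, -8, 0], "turn": [0, 0, -5], "grip": 0},
    {"dp": [17, -17.5, 0], "turn": [0, 0, -10], "grip": 0},
    {"dp": [24.5, -27.5, 0], "turn": [0, 0, -15], "grip": 0},
    {"dp": [31, -38, 0], "turn": [0, 0, -20], "grip": 0},
    {"dp": [36, -49, 0], "turn": [0, 0, -25], "grip": 0},
    {"dp": [41, -60, 0], "turn": [0, 0, -30], "grip": 0},
    {"dp": [44.5, -72, 0], "turn": [0, 0, -35], "grip": 0},
    {"dp": [47, -84, 0], "turn": [0, 0, -40], "grip": 0},
    {"dp": [48, -96, 0], "turn": [0, 0, -45], "grip": 0},
    {"dp": [48, -96, 0], "turn": [0, 0, -45], "grip": 0},
  ],
)

```text
time_s: 42.55
position: [0.532, 0.0303, 0.1989]
tcp_rot: [[-0.705, 0.709, -0.002], [0.709, 0.705, -0.002], [0.0, -0.003, -1.0]]
force: [-1.0, 0.2, -1.0]
opening: 0.194
```

```bash
python3 - <<'E'
from h import *
arc((.522,-.1085),(5,8,10,11,12,13,14))
E
```

```text
[532.   30.3 198.9] [-1.   0.2 -1. ] 0.194 42.55
r 139.18822539028469 angle now 13.021908941687187
5 [8.8, -8.4, 0.0]
8 [13.7, -13.7, 0.0]
10 [16.8, -17.5, 0.1]
11 [18.4, -19.4, 0.1]
12 [19.8, -21.3, 0.1]
13 [21.3, -23.2, 0.1]
14 [22.7, -25.2, 0.1]
```

Request:
jog_arm(
  rows=[
    {"dp": [9, -8.5, 0], "turn": [0, 0, -5], "grip": 0},
    {"dp": [15, -15.5, 0], "turn": [0, 0, -9], "grip": 0},
    {"dp": [20, -21.5, 0], "turn": [0, 0, -12], "grip": 0},
    {"dp": [21.5, -23, 0], "turn": [0, 0, -13], "grip": 0},
    {"dp": [21.5, -23, 0], "turn": [0, 0, -13], "grip": 0},
    {"dp": [21.5, -23, 0], "turn": [0, 0, -13], "grip": 0},
  ],
)

```text
time_s: 43.15
position: [0.5022, 0.029, 0.1989]
tcp_rot: [[-0.846, 0.533, -0.0], [0.533, 0.846, -0.002], [-0.001, -0.002, -1.0]]
force: [3.8, -1.8, -4.8]
opening: 0.202
```

```bash
python3 - <<'E'
from h import *
arc((.522,-.1085),(1,2))
E
```

```text
[502.2  29.  198.9] [ 3.8 -1.8 -4.8] 0.202 43.15
r 138.884714039149 angle now 0.7189447139086553
1 [1.8, -1.6, 0.0]
2 [3.6, -3.2, 0.0]
```

Move ~1.8 mm more in world −x, then release and rise.

Request:
jog_arm(
  rows=[
    {"dp": [2, -1.2, 0], "turn": [0, 0, -1], "grip": 0},
    {"dp": [2, -1.2, 0], "turn": [0, 0, -1], "grip": 0},
    {"dp": [2, -1.2, 0], "turn": [0, 0, -1], "grip": 0},
    {"dp": [2, -1.2, 0], "turn": [0, 0, -1], "grip": 0.35},
    {"dp": [2, -1.2, 0], "turn": [0, 0, -1], "grip": 0.5},
    {"dp": [2, -1.2, 0], "turn": [0, 0, -1], "grip": 0.5},
    {"dp": [2, -1.2, -15], "turn": [0, 0, -1], "grip": 0.5},
    {"dp": [2, -1.2, -45], "turn": [0, 0, -1], "grip": 0.5},
    {"dp": [2, -1.2, -85], "turn": [0, 0, -1], "grip": 0.5},
    {"dp": [2, -1.2, -110], "turn": [0, 0, -1], "grip": 0.5},
  ],
)

```text
time_s: 44.15
position: [0.4991, 0.0301, 0.3114]
tcp_rot: [[-0.856, 0.517, -0.0], [0.517, 0.856, -0.001], [-0.001, -0.001, -1.0]]
force: [1.1, 0.3, -0.0]
opening: 0.491
```

```bash
python3 - <<'E'
from pose import *
goto((.45,.45,.33),60)
E
```

```text
t 44.15 at [499.1  30.1 311.4] J [ -9.3  15.2  93.8  -0.1  71.  -68.2] F [ 1.1  0.3 -0. ] op 0.491
dp [259.0, 334.1, -19.2] turn [-0.1, 0.0, -1.1]
```

Request:
jog_arm(
  rows=[
    {"dp": [-162, -463, -20], "turn": [0, 0, 0], "grip": 0.5},
    {"dp": [-162, -463, -20], "turn": [0, 0, 0], "grip": 0.5},
    {"dp": [-162, -463, -20], "turn": [0, 0, 0], "grip": 0.5},
    {"dp": [-162, -463, -20], "turn": [0, 0, 0], "grip": 0.5},
    {"dp": [-162, -463, -20], "turn": [0, 0, 0], "grip": 0.5},
    {"dp": [-162, -463, -20], "turn": [0, 0, 0], "grip": 0.5},
    {"dp": [-162, -463, -20], "turn": [0, 0, 0], "grip": 0.5},
    {"dp": [-162, -463, -20], "turn": [0, 0, 0], "grip": 0.5},
    {"dp": [-162, -463, -20], "turn": [0, 0, 0], "grip": 0.5},
    {"dp": [-162, -463, -20], "turn": [0, 0, 0], "grip": 0.5},
  ],
)

```text
time_s: 45.15
position: [0.3974, -0.4523, 0.3299]
tcp_rot: [[-0.855, 0.518, -0.002], [0.518, 0.855, -0.001], [0.001, -0.002, -1.0]]
force: [0.1, -0.5, 0.6]
opening: 0.498
```

```bash
python3 - <<'E'
from pose import *
im,D=shot('top','top30'); shot('side','side30')
P=cloud('top',cv2.medianBlur(D,3)); b=im[:,:,::-1]
rect(P,.208,.225,(280,345,160,240),'post'); rect(P,.172,.186,(270,345,150,260),'head')
rect(P,.085,.097,(270,350,160,270),'panrim')
rect(P,.085,.105,(140,215,180,245),'bail'); rect(P,.024,.034,(150,210,185,240),'traywall')
P0=cloud('top',cv2.medianBlur(np.load('pics/top0.npy'),3))
for n,roi in (('rack',(225,303,100,140)),('bottle',(155,205,130,170)),('box',(320,420,85,150))):
    for Q in (P0,P): rect(Q,.06,.13,roi,n)
cv2.imwrite('pics/z36.png',cv2.resize(b[150:270,130:370],None,fx=3.2,fy=3.2,interpolation=cv2.INTER_CUBIC))
cv2.imwrite('pics/z37.png',cv2.resize(cv2.imread('pics/side30.png')[140:350,140:380],None,fx=2.8,fy=2.8,interpolation=cv2.INTER_CUBIC))
E
```

```text
post 48 c [498.9164  30.2958] size [15.0812 16.244 ] ang 44.805030822753906 mean [498.5819  30.2394]
head 1234 c [503.644    5.7683] size [ 85.4862 130.4889] ang 9.418069839477539 mean [499.7875  19.0385]
panrim 419 c [501.2198  30.5306] size [161.1245 141.5906] ang 8.64564037322998 mean [500.6134  33.5269]
bail 245 c [504.5501 412.881 ] size [ 16.5915 106.4712] ang 74.41177368164062 mean [504.3913 410.9125]
traywall 174 c [505.3315 415.1743] size [137.7175 102.0722] ang 75.47264099121094 mean [511.7604 439.5637]
rack 845 c [765.4355 166.2436] size [ 38.3699 188.5617] ang 8.722613334655762 mean [762.275 168.828]
rack 844 c [765.9132 166.2132] size [ 38.5212 188.5366] ang 8.284309387207031 mean [762.3383 169.2835]
bottle 386 c [671.2376 414.5231] size [57.5907 55.1373] ang 2.777780055999756 mean [665.9856 408.4424]
bottle 385 c [669.3413 413.7892] size [52.7013 59.3559] ang 50.808719635009766 mean [666.0848 408.4336]
box 2927 c [ 770.4545 -147.9339] size [241.8942 124.7185] ang 82.51980590820312 mean [ 772.9239 -149.9156]
box 3313 c [ 771.2661 -148.1606] size [242.1146 123.5145] ang 82.56310272216797 mean [ 767.6203 -147.0823]
```

View pics/z36.png

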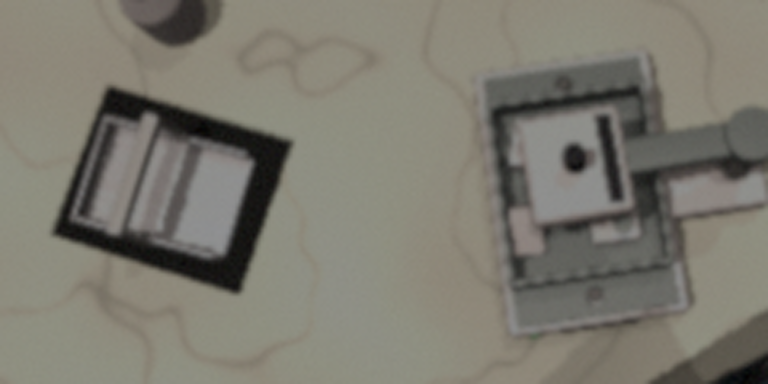

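View pics/z37.png

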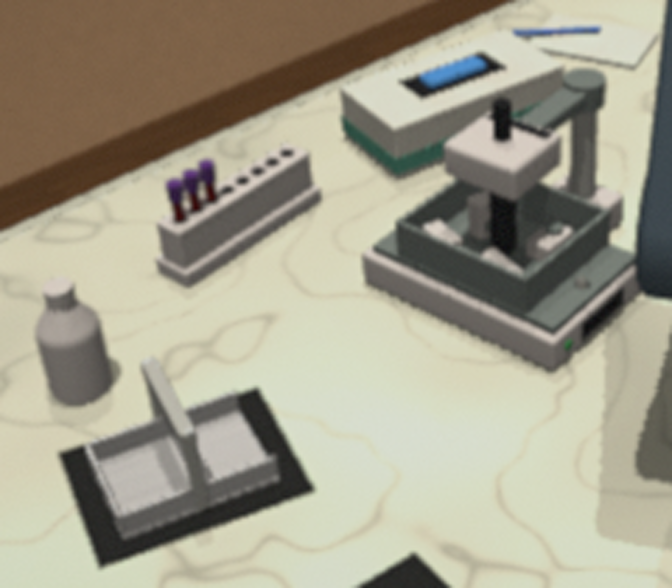

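View pics/top30.png

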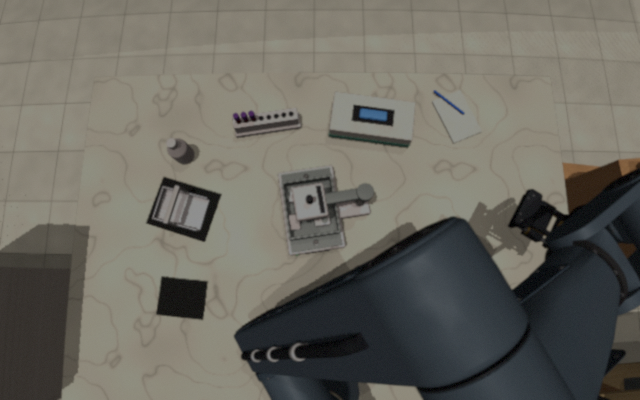

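```bash
python3 - <<'E'
from rig import bot
print(bot.hand_in(), bot.read_state()['time_s'])
E
```

```text
the job is handed in; nothing more can be done
the job is handed in; nothing more can be done
```

The job is done and handed in at about 45 s of the 210 s allowed, and my last checks showed everything where it should be. No verdict came back.

- **Pan:** it is seated on both pegs. The tool reached the expected seated height and met about 14 N when pressed down.
- **Cartridges:** all four that I found are in the pan, three poured from the tray and one picked up from the bench. During the pour, two stacked up against the stem. I pushed the top one off with closed fingers so it lay lower in the pan. One of the four still stands on end beside the stem, its top about level with the rim. I left it that way.
- **Reader head:** its post is about 2 mm from the pan's centre, and the arm is within about 1° of straight over the seat.
- **Tray:** it is back on the larger mat, empty and flat to the eye, within about 3 mm of where it started.
- **Bystanders:** the rack, bottle and glove box match their first measurements to within about 2 mm.

No single picture showed the whole bench. Pieced together from different views, I saw only one loose cartridge. I saw no sign that anything had been knocked aside.

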